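# Shingle the oiled reed-box lids and start the dryer

### The job

Stand the cream ferrule that is in the drying tray on the middle of the cork mat, and lay all the blackwood lids along the middle of the tray as one straight overlapping fan, like roof tiles: the first flat against the head stop, each next one leaning on the one before, its length along the tray, with one lower edge on each black line in turn and no line skipped. When the fan is complete, press the blower's treadle fully down to its stop and let it spring back. Leave the other things on the bench alone.

Things in the scene. Friction and masses are not known exactly. Their poses are not given: they have to be found in the camera images.
- tray: Fixed flat aluminium tray, 350 (its y) x 120 mm (its x), sides open, floor 4 mm above the bench; origin at the centre of its underside, z up. At +y (head) a stop 14 mm high, inner face y = 167 mm; at -y a lip 8 mm high, y = -172 mm. Black lines 0 to 5 cross it at y = 95, 47, -1, -49, -97, -145 mm; the edge of a lid away from the head goes on a line.
- slot0 (a point): Point on the tray floor, on the tray's centre line (tray x = 0), 35 mm before line 0 towards the head (tray y = 130 mm): the centre of a lid whose lower edge lies on line 0. Axes as the tray's. The first lid lies flat here, up to the stop, the middle of the plate 4 mm above this point.
- slot1 (a point): Point on the tray floor, on the tray's centre line (tray x = 0), 35 mm before line 1 towards the head (tray y = 82 mm): the centre of a lid whose lower edge lies on line 1. Axes as the tray's. A lid here leans on the one before, low edge on the tray floor, sloping 8 in 48 (0.165 rad); the middle of the plate is about 10 mm above this point.
- slot2 (a point): Point on the tray floor, on the tray's centre line (tray x = 0), 35 mm before line 2 towards the head (tray y = 34 mm): the centre of a lid whose lower edge lies on line 2. Axes as the tray's. A lid here leans on the one before, low edge on the tray floor, sloping 8 in 48 (0.165 rad); the middle of the plate is about 10 mm above this point.
- slot3 (a point): Point on the tray floor, on the tray's centre line (tray x = 0), 35 mm before line 3 towards the head (tray y = -14 mm): the centre of a lid whose lower edge lies on line 3. Axes as the tray's. A lid here leans on the one before, low edge on the tray floor, sloping 8 in 48 (0.165 rad); the middle of the plate is about 10 mm above this point.
- slot4 (a point): Point on the tray floor, on the tray's centre line (tray x = 0), 35 mm before line 4 towards the head (tray y = -62 mm): the centre of a lid whose lower edge lies on line 4. Axes as the tray's. A lid here leans on the one before, low edge on the tray floor, sloping 8 in 48 (0.165 rad); the middle of the plate is about 10 mm above this point.
- slot5 (a point): Point on the tray floor, on the tray's centre line (tray x = 0), 35 mm before line 5 towards the head (tray y = -110 mm): the centre of a lid whose lower edge lies on line 5. Axes as the tray's. A lid here leans on the one before, low edge on the tray floor, sloping 8 in 48 (0.165 rad); the middle of the plate is about 10 mm above this point.
- lid0: Reed-box lid: flat dark blackwood plate 70 (its x) x 50 (its y) x 8 mm thick (its z, up), 25 to 50 g, with a thin brass line along its x on top. All lids are alike; either face may be up. Origin at the middle of the plate. Starts flat on the bench. May be absent.
- lid1: Reed-box lid: flat dark blackwood plate 70 (its x) x 50 (its y) x 8 mm thick (its z, up), 25 to 50 g, with a thin brass line along its x on top. All lids are alike; either face may be up. Origin at the middle of the plate. Starts flat on the bench. May be absent.
- lid2: Reed-box lid: flat dark blackwood plate 70 (its x) x 50 (its y) x 8 mm thick (its z, up), 25 to 50 g, with a thin brass line along its x on top. All lids are alike; either face may be up. Origin at the middle of the plate. Starts flat on the bench. May be absent.
- lid3: Reed-box lid: flat dark blackwood plate 70 (its x) x 50 (its y) x 8 mm thick (its z, up), 25 to 50 g, with a thin brass line along its x on top. All lids are alike; either face may be up. Origin at the middle of the plate. Starts flat on the bench. May be absent.
- lid4: Reed-box lid: flat dark blackwood plate 70 (its x) x 50 (its y) x 8 mm thick (its z, up), 25 to 50 g, with a thin brass line along its x on top. All lids are alike; either face may be up. Origin at the middle of the plate. Starts flat on the bench. May be absent.
- lid5: Reed-box lid: flat dark blackwood plate 70 (its x) x 50 (its y) x 8 mm thick (its z, up), 25 to 50 g, with a thin brass line along its x on top. All lids are alike; either face may be up. Origin at the middle of the plate. Starts flat on the bench. May be absent.
- ferrule: Cream horn ferrule, a plain ring 60 mm outside and 40 mm inside diameter, 36 mm tall, standing on its end; about 60 g; origin at the centre of its underside. Starts in the way in the middle of the drying tray.
- ferrule_center (a point): Centre of the ferrule, 18 mm above its underside.
- mat: Square cork mat fixed to the bench, 110 x 110 mm, 5 mm thick; origin at the centre of its underside, z up.
- pedal (a joint): Hinge of the blower's spring treadle: 0 = up (at rest), 0.30 rad = fully down on its stop. A steel plate 60 mm wide that reaches 115 mm from its hinge towards the robot. Takes about 5 N to start and about 13 N to hold down at the pad, and springs back when let go.
- pedal_pad (a point): Centre of the top of the treadle's black rubber pad (55 x 52 mm), 85 mm from the hinge; about 52 mm above the bench when up and 27 mm when fully down.
- pedal_hinge (a point): Middle of the treadle's hinge line, 46 mm above the bench. Its x axis points from the treadle to the blower, a green housing (55 mm tall, with a drum to 145 mm tall behind) that begins 15 mm beyond the hinge.
- reed_cup: White ceramic cup, 70 mm across, 60 mm tall, origin at the centre of its underside. Not part of the job.
- former: Brass staple former: base 45 x 35 mm, with a tapered spigot to 50 mm high; origin under the base. Not part of the job.
- mandrel: Red steel mandrel lying on the bench, 150 mm long, 22 mm thick; origin underneath near its middle. Not part of the job.
- oil: Closed jar of oil, 56 mm across, 60 mm tall; origin under its centre. Not part of the job.
Things that resemble listed ones, but are neither listed nor needed, are in the scene too. What is shaped like the mat but green or yellow is not meant.

How it is judged (in metres and radians):
On the way, in this order (a step that is already met when the one before it is completed fails the run):
1. every lid present lies in the fan, one to a line, counted from the head, and all but the first lean on the one before (angle between the y axis of each of lid0, lid1, lid2, lid3, lid4, lid5 and the x axis of tray, either way round below 0.15 rad and z of each of lid0, lid1, lid2, lid3, lid4, lid5 in the frame of tray below 0.018 m and ((horizontal distance between lid0 and slot0 below 0.012 m and angle between the z axis of lid0 and the z axis of tray, either way round below 0.06 rad) or ((horizontal distance between lid0 and slot1 below 0.012 m or horizontal distance between lid0 and slot2 below 0.012 m or horizontal distance between lid0 and slot3 below 0.012 m or horizontal distance between lid0 and slot4 below 0.012 m or horizontal distance between lid0 and slot5 below 0.012 m) and angle between the z axis of lid0 and the z axis of tray, either way round between 0.08 and 0.28 rad)) and linear speed of each of lid0, lid1, lid2, lid3, lid4, lid5 below 0.02 m/s and ((horizontal distance between lid1 and slot0 below 0.012 m and angle between the z axis of lid1 and the z axis of tray, either way round below 0.06 rad) or ((horizontal distance between lid1 and slot1 below 0.012 m or horizontal distance between lid1 and slot2 below 0.012 m or horizontal distance between lid1 and slot3 below 0.012 m or horizontal distance between lid1 and slot4 below 0.012 m or horizontal distance between lid1 and slot5 below 0.012 m) and angle between the z axis of lid1 and the z axis of tray, either way round between 0.08 and 0.28 rad)) and ((horizontal distance between lid2 and slot0 below 0.012 m and angle between the z axis of lid2 and the z axis of tray, either way round below 0.06 rad) or ((horizontal distance between lid2 and slot1 below 0.012 m or horizontal distance between lid2 and slot2 below 0.012 m or horizontal distance between lid2 and slot3 below 0.012 m or horizontal distance between lid2 and slot4 below 0.012 m or horizontal distance between lid2 and slot5 below 0.012 m) and angle between the z axis of lid2 and the z axis of tray, either way round between 0.08 and 0.28 rad)) and ((horizontal distance between lid3 and slot0 below 0.012 m and angle between the z axis of lid3 and the z axis of tray, either way round below 0.06 rad) or ((horizontal distance between lid3 and slot1 below 0.012 m or horizontal distance between lid3 and slot2 below 0.012 m or horizontal distance between lid3 and slot3 below 0.012 m or horizontal distance between lid3 and slot4 below 0.012 m or horizontal distance between lid3 and slot5 below 0.012 m) and angle between the z axis of lid3 and the z axis of tray, either way round between 0.08 and 0.28 rad)) and ((horizontal distance between lid4 and slot0 below 0.012 m and angle between the z axis of lid4 and the z axis of tray, either way round below 0.06 rad) or ((horizontal distance between lid4 and slot1 below 0.012 m or horizontal distance between lid4 and slot2 below 0.012 m or horizontal distance between lid4 and slot3 below 0.012 m or horizontal distance between lid4 and slot4 below 0.012 m or horizontal distance between lid4 and slot5 below 0.012 m) and angle between the z axis of lid4 and the z axis of tray, either way round between 0.08 and 0.28 rad)) and ((horizontal distance between lid5 and slot0 below 0.012 m and angle between the z axis of lid5 and the z axis of tray, either way round below 0.06 rad) or ((horizontal distance between lid5 and slot1 below 0.012 m or horizontal distance between lid5 and slot2 below 0.012 m or horizontal distance between lid5 and slot3 below 0.012 m or horizontal distance between lid5 and slot4 below 0.012 m or horizontal distance between lid5 and slot5 below 0.012 m) and angle between the z axis of lid5 and the z axis of tray, either way round between 0.08 and 0.28 rad)) and horizontal distance between any of lid0, lid1, lid2, lid3, lid4, lid5 and slot0 below 0.012 m and horizontal distance between any of lid0, lid1, lid2, lid3, lid4, lid5 and slot1 below 0.012 m and horizontal distance between any of lid0, lid1, lid2, lid3, lid4, lid5 and slot2 below 0.012 m and horizontal distance between any of lid0, lid1, lid2, lid3, lid4, lid5 and slot3 below 0.012 m and (horizontal distance between any of lid0, lid1, lid2, lid3, lid4, lid5 and slot4 below 0.012 m or not (horizontal distance between any of lid0, lid1, lid2, lid3, lid4, lid5 and slot5 below 0.012 m))), for 0.4 s.
2. the treadle is pressed fully down (over 0.27 rad) (value of joint pedal above 0.27 rad), for 0.2 s.
At the end, for the whole second after the job is handed in: All lids at rest within 12 mm and 0.15 rad of their slots, slots filled from the head, none skipped; the first flat (0.06 rad), the rest leaning 0.08 to 0.28 rad, none stacked. Ferrule standing on the mat within 35 mm of its centre; treadle up (below 0.05 rad) (all of step 1 and horizontal distance between ferrule_center and mat below 0.035 m and height (world z) of ferrule_center between 0.015 and 0.03 m and angle between the z axis of ferrule and the z axis of mat, either way round below 0.15 rad and linear speed of ferrule below 0.02 m/s and value of joint pedal below 0.05 rad); the robot touches nothing.
It fails at once if the reed cup is moved by more than 40 mm (distance of reed_cup from where it was at the start of the episode above 0.04 m).
It fails at once if the former is moved by more than 40 mm (distance of former from where it was at the start of the episode above 0.04 m).
It fails at once if the mandrel is moved by more than 40 mm (distance of mandrel from where it was at the start of the episode above 0.04 m).
It fails at once if the oil is moved by more than 40 mm (distance of oil from where it was at the start of the episode above 0.04 m).
Of lid0, lid1, lid2, lid3, lid4, lid5 only 4 to 6 are there at a start; the rules pass over those that are not, and their reading is None.
At some moment in a run one of ferrule, lid4, lid5 may be knocked a few centimetres aside while the robot is not near it.
Once in a run the grip may slacken for a moment while it holds something.
It also fails if it takes over 210 s, if anything falls off the work surface, if the arm or the gripper's body presses on something with over 40 N, if the wrist force passes 120 N, or if a joint passes its speed limit or range.

### The arm

A 6-joint arm with a two-finger parallel gripper is mounted at the origin on the work surface. World frame = base frame: x ahead of the robot, y to its left, z up, the work surface at z = 0. Lengths are in mm, angles in rad, forces in N, time in s.
With the tool pointing down it reaches from about 375 to 900 mm from the base axis. Payload 3.1 kg.
Tool frame: the origin (TCP) lies midway between the tips of the shut fingers; the grasp point (between the pads) lies 19 mm behind it; x points along the fingers, y is the direction in which the jaws open and shut, and the axes are right-handed (so a half turn about x gives the same grasp; the last joint's range is limited). The gripper opens to 85 mm and grips with 20 to 120 N. Pads are 22 mm wide; open, the fingers measure 114 mm over their backs; the gripper's body (76 mm by 85 mm) begins 54 mm behind the grasp point. The pads swing forward as they close: fully open they stand 13 mm farther back than shut.
Start: joints at [0.965, 0.527, 1.433, -0, 1.181, -0.178], TCP at [259.252, 568.67, 231.31] pointing down, gripper open.
Joint ranges: [-3.08, 3.08], [-0.75, 2.2], [0.22, 2.44], [-1.43, 4.57], [0, 2.65], [-2.85, 2.85]. Speed limits (rad/s): [2.79, 2.79, 3.14, 3.14, 3.14, 3.14].

### API

Orientations are given as a rotation vector (axis times angle).
In Python, from plant import ctrl, viewer, ticket gives the robot as it stands.
- The arm moves only by the shell command python3 -m pendant 'ROWS'. ROWS is JSON, a list of rows, each an object of numbers: "ax", "ay", "az": the turn, a rotation vector about the tool's x, y, z in rad; "tx", "ty", "tz": the shift along the tool's x, y, z in cm; "fingers": the closure, from 0 (fully open) to 1 (shut). A call has 1 to 5 rows; each row is the pose to reach, as a shift and turn from the pose commanded when the call began, along the tool's axes at that moment; what a row does not reach only later rows make up. A row lasts 1/8 s, in which the tool goes at most 62.5 mm and 10.7 degrees, less where a joint would pass 70% of its speed; a pose out of reach is approached as far as the arm can. A call with a gripper value outside its range is refused whole. The fingers move at their own pace and stop on an object; the grip force is fixed at half the most. Time passes only in rows, so rows that repeat a pose let the fingers close. It gives the time, the measured TCP pose, the force and the opening at its end, in the units of the state.
- ctrl.get_obs(): the state, without advancing time (a new reading comes with each control period).
- viewer.read_camera(name): name is "side" or "top"; returns the picture (420x560x3 uint8, red, green, blue); there is no depth.
- viewer.camera_info(name): a dict with "intrinsics" (3x3 intrinsics, pixels), "view" (4x4, takes a point from world to camera coordinates). Camera axes: x right, y down, z forward; pixel columns grow to the right and rows downward; lengths in mm; the calibration is good to about 2 mm. A picture is of the moment at which its call begins. camera_info takes no time and is no camera call.
- ticket.hand_in(): hands the job in, once; it reports no verdict.
The state is a dict: "time": time; "qpos": joint angles; "joint_velocities": joint speeds; "effort": joint torques, N m; "tool_pos": TCP position; "orientation": TCP orientation; "ft_force": force on the tool from outside, world axes, zero at the start; "ft_torque": the same for the moment, N m; "grip_width": finger opening in mm.
Only numpy, scipy, OpenCV 4.12 (cv2) and the standard library are available. Lean on these libraries where they do the work, as an engineer would, in place of code of your own. Each camera call takes 0.05 s, during which the arm holds its last target.

## Working session

There is one attempt and no reset: what is moved stays moved. The work goes in short steps, Python scripts to look and compute and a shell command to move; the robot and the scene stay as the last step left them, time stands still between calls to the robot, and variables do not carry over. Pictures are saved under pics/ and viewed, and the job is handed in when it is done.

```bash
ls -la; mkdir -p pics
python3 - <<'E'
from plant import ctrl, viewer, ticket
import cv2
o=ctrl.get_obs(); print(o)
for n in("top","side"):
    cv2.imwrite(f"pics/{n}0.png",viewer.read_camera(n)[:,:,::-1])
    i=viewer.camera_info(n);print(n,i)
E
```

```text
total 12
drwxr-xr-x  3 agent agent 4096 Dec  6 21:35 .
drwxr-xr-x 23 root  root  4096 Dec  6 21:35 ..
drwxr-xr-x  2 agent agent 4096 Dec  6 21:35 pics
{'time': 0.0, 'qpos': array([ 9.64519274e-01,  5.28464322e-01,  1.43392149e+00,  6.57107333e-06,
        1.18138080e+00, -1.78500627e-01]), 'joint_velocities': array([-0.0005783 ,  0.00099228,  0.00177526, -0.00107008, -0.00087029,
        0.00030717]), 'effort': array([-1.28343429e-03, -4.42354703e+01, -1.78021288e+01, -4.14565029e-04,
        8.52497178e-03, -2.95674099e-06]), 'tool_pos': array([258.83503893, 568.09262705, 230.32864456]), 'orientation': array([ 0.33396529,  1.54547117, -0.33713709]), 'ft_force': array([ 0.1513801 , -0.00250252, -0.795866  ]), 'ft_torque': array([ 0.00312   ,  0.03000483, -0.00852227]), 'grip_width': 85.51884641112174}
top {'intrinsics': array([[422.53092133,   0.        , 284.82436575],
       [  0.        , 422.53092133, 204.07892837],
       [  0.        ,   0.        ,   1.        ]]), 'view': array([[-2.94903686e-02, -9.99389260e-01, -1.87463126e-02,
        -9.81148689e+00],
       [-9.93890583e-01,  3.13133344e-02, -1.05834700e-01,
         4.68147230e+02],
       [ 1.06357072e-01,  1.55106793e-02, -9.94207017e-01,
         1.18674082e+03],
       [ 0.00000000e+00,  0.00000000e+00,  0.00000000e+00,
         1.00000000e+00]])}
side {'intrinsics': array([[442.81750779,   0.        , 279.91143371],
       [  0.        , 442.81750779, 209.73406132],
       [  0.        ,   0.        ,   1.        ]]), 'view': array([[-9.93504281e-01, -1.12948625e-01,  1.38510696e-02,
         4.53575652e+02],
       [-9.36501681e-02,  7.42402804e-01, -6.63376004e-01,
         1.11410523e+02],
       [ 6.46443344e-02, -6.60364055e-01, -7.48158022e-01,
         1.05804507e+03],
       [ 0.00000000e+00,  0.00000000e+00,  0.00000000e+00,
         1.00000000e+00]])}
```

View pics/top0.png

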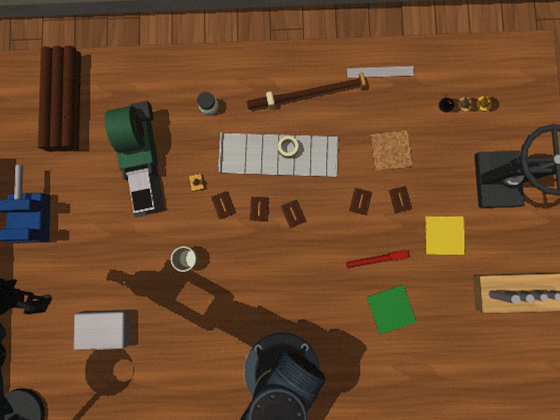

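View pics/side0.png

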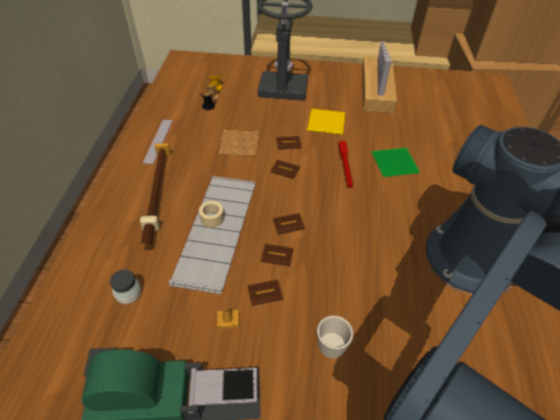

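```bash
cat > h.py <<'E'
from plant import ctrl, viewer, ticket
import cv2, numpy as np
from scipy.spatial.transform import Rotation as R
def cam(n): return viewer.read_camera(n)[:,:,::-1].copy()
def ray(n,px,z):
    i=viewer.camera_info(n);K=i["intrinsics"];V=i["view"]
    d=V[:3,:3].T@(np.linalg.inv(K)@np.array([px[0],px[1],1.])); c=-V[:3,:3].T@V[:3,3]
    return c+d*(z-c[2])/d[2]
def proj(n,p):
    i=viewer.camera_info(n);q=i["view"][:3,:3]@np.array(p,float)+i["view"][:3,3];q=i["intrinsics"]@q
    return q[:2]/q[2]
def crop(img,x0,y0,x1,y1,s,name):
    cv2.imwrite(name,cv2.resize(img[y0:y1,x0:x1],None,fx=s,fy=s,interpolation=cv2.INTER_CUBIC))
E
python3 - <<'E'
from h import *
t=cv2.imread("pics/top0.png");s=cv2.imread("pics/side0.png")
crop(t,180,120,420,230,3.3,"pics/tc.png")
crop(s,160,120,320,310,3,"pics/sc.png")
E
```

```text
(no output)
```

View pics/tc.png

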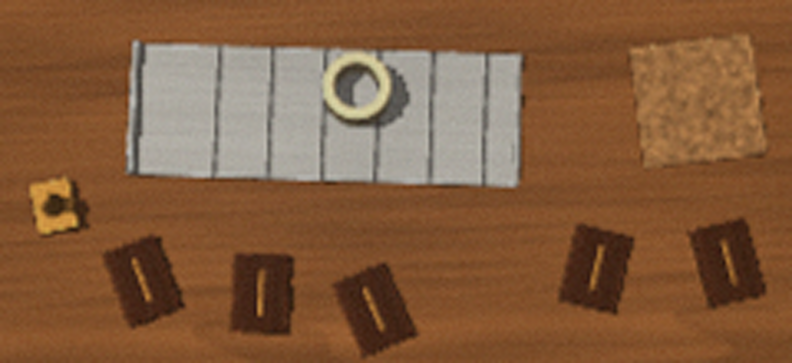

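View pics/sc.png

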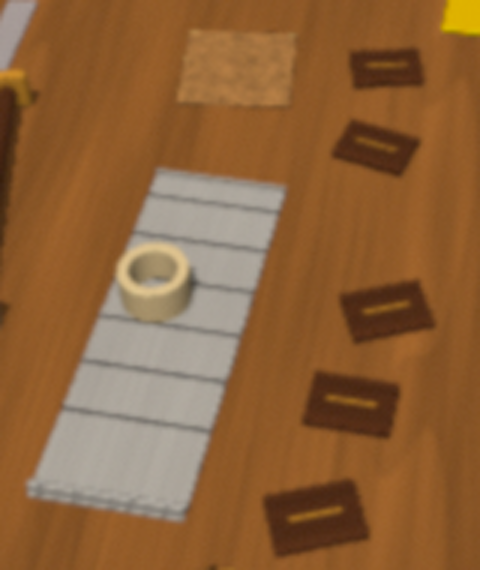

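```bash
cat >> h.py <<'E'
def lids(img,n="top",box=(190,180,430,240),z=8,show=True):
    hsv=cv2.cvtColor(img,cv2.COLOR_BGR2HSV)
    g=cv2.resize(img,None,fx=4,fy=4,interpolation=cv2.INTER_CUBIC).astype(int)
    m=((g.sum(2)<140)|((g[:,:,2]>140)&(g[:,:,2]-g[:,:,0]>70)&(g[:,:,1]>95))).astype(np.uint8)
    b=[4*v for v in box]; mm=np.zeros_like(m);mm[b[1]:b[3],b[0]:b[2]]=m[b[1]:b[3],b[0]:b[2]]
    mm=cv2.morphologyEx(mm,cv2.MORPH_CLOSE,np.ones((9,9)));mm=cv2.morphologyEx(mm,cv2.MORPH_OPEN,np.ones((9,9)))
    out=[]
    for c in cv2.findContours(mm,cv2.RETR_EXTERNAL,cv2.CHAIN_APPROX_NONE)[0]:
        if cv2.contourArea(c)<3000: continue
        w=np.array([ray(n,((p[0][0]-1.5)/4,(p[0][1]-1.5)/4),z)[:2] for p in c],np.float32)
        (cx,cy),(a,bb),ang=cv2.minAreaRect(w)
        if a<bb: ang+=90;a,bb=bb,a
        out.append((cx,cy,(ang+90)%180-90,a,bb))
        if show: print("lid c=(%.1f,%.1f) long-axis ang %.1f deg size %.1f x %.1f"%out[-1])
    return out
E
python3 - <<'E'
from h import *
t=cv2.imread("pics/top0.png")
for p in [(220,200),(215,205),(223,200),(260,210),(300,204),(250,230),(361,210),(288,146),(260,150),(228,150)]: print(p,t[p[1],p[0]])
lids(t)
m=cv2.inRange(t,(90,90,90),(230,230,230)); hsv=cv2.cvtColor(t,cv2.COLOR_BGR2HSV)
m=cv2.inRange(hsv,(0,0,80),(180,40,255)); m[:125]=0;m[185:]=0;m[:,:215]=0;m[:,345:]=0
m=cv2.morphologyEx(m,cv2.MORPH_CLOSE,np.ones((5,5)))
c=max(cv2.findContours(m,cv2.RETR_EXTERNAL,cv2.CHAIN_APPROX_NONE)[0],key=cv2.contourArea)
w=np.array([ray("top",p[0],4)[:2] for p in c],np.float32);print("tray",cv2.minAreaRect(w))
# ferrule
m=cv2.inRange(hsv,(15,30,150),(40,140,255)); m[:125]=0;m[185:]=0;m[:,:215]=0;m[:,345:]=0
c=max(cv2.findContours(m,cv2.RETR_EXTERNAL,cv2.CHAIN_APPROX_NONE)[0],key=cv2.contourArea)
print("ferr px",cv2.minEnclosingCircle(c)); w=np.array([ray("top",p[0],40)[:2] for p in c],np.float32);print(cv2.minEnclosingCircle(w))
for n,px in (("top",(391,150)),):
    print("mat",ray(n,px,5))
print("R",R.from_rotvec(ctrl.get_obs()["orientation"]).as_matrix().round(3))
E
```

```text
(220, 200) [ 37  77 123]
(215, 205) [29 47 79]
(223, 200) [23 37 70]
(260, 210) [26 42 73]
(300, 204) [ 41  78 128]
(250, 230) [ 43  83 135]
(361, 210) [23 38 69]
(288, 146) [159 166 172]
(260, 150) [165 172 177]
(228, 150) [160 169 175]
lid c=(442.0,-47.4) long-axis ang 21.1 deg size 69.9 x 49.7
lid c=(458.2,50.1) long-axis ang -1.8 deg size 67.9 x 50.2
lid c=(473.7,153.2) long-axis ang 19.4 deg size 70.2 x 53.0
lid c=(471.3,-243.6) long-axis ang -16.5 deg size 69.4 x 50.3
lid c=(473.1,-357.9) long-axis ang 11.9 deg size 69.4 x 51.5
tray ((618.224365234375, -7.0746002197265625), (350.1032409667969, 119.11061096191406), 86.2906723022461)
ferr px ((287.07574462890625, 144.96969604492188), 10.770750045776367)
((636.5275268554688, -35.57459259033203), 31.54957389831543)
mat [ 619.75214907 -340.58681179    5.        ]
R [[-0.001  0.415  0.91 ]
 [-0.002  0.91  -0.415]
 [-1.    -0.002 -0.   ]]
```

Run:
```python
from h import *
from scipy.signal import find_peaks
O=np.array([618.2,-7.1]);a=np.radians(-3.71);X=np.array([np.cos(a),np.sin(a)]);Y=np.array([-np.sin(a),np.cos(a)])
for n in("top","side"):
    g=cv2.cvtColor(cv2.imread(f"pics/{n}0.png"),cv2.COLOR_BGR2GRAY).astype(np.float32)
    for tx in(-40,-30,45,50) :
        ys=np.arange(-160,150,.5)
        P=np.array([proj(n,[*(O+X*tx+Y*y),4]) for y in ys],np.float32)
        v=cv2.remap(g,P[None,:,0],P[None,:,1],cv2.INTER_LINEAR)[0]
        pk,_=find_peaks(-v,prominence=25);print(n,tx,ys[pk])
    # edges across
    for ty in(60,-70,-130,110):
        xs=np.arange(-80,80,.5);P=np.array([proj(n,[*(O+X*x+Y*ty),4]) for x in xs],np.float32)
        v=cv2.remap(g,P[None,:,0],P[None,:,1],cv2.INTER_LINEAR)[0]; d=np.gradient(v); 
        i=xs[d.argmax()],xs[d.argmin()];print("edges",n,ty,i,np.mean(i))
# mat
hsv=cv2.cvtColor(cv2.imread("pics/top0.png"),cv2.COLOR_BGR2HSV); print(hsv[150,391],hsv[150,355],hsv[190,391])
t=cv2.imread("pics/top0.png").astype(int);m=((t[:,:,1]>105)&(t[:,:,2]>150)).astype(np.uint8);m[:125]=0;m[180:]=0;m[:,:360]=0;m[:,425:]=0
m=cv2.morphologyEx(m,cv2.MORPH_CLOSE,np.ones((5,5)));m=cv2.morphologyEx(m,cv2.MORPH_OPEN,np.ones((5,5)))
c=max(cv2.findContours(m,cv2.RETR_EXTERNAL,cv2.CHAIN_APPROX_NONE)[0],key=cv2.contourArea)
w=np.array([ray("top",p[0],5)[:2] for p in c],np.float32);print("mat",cv2.minAreaRect(w))
# ferrule side
s=cv2.imread("pics/side0.png");h=cv2.cvtColor(s,cv2.COLOR_BGR2HSV);m=cv2.inRange(h,(15,30,150),(40,140,255)); m[:195]=0;m[235:]=0;m[:,:190]=0;m[:,230:]=0
c=max(cv2.findContours(m,cv2.RETR_EXTERNAL,cv2.CHAIN_APPROX_NONE)[0],key=cv2.contourArea);print(cv2.boundingRect(c))
```

```text
top -40 [-143.5  -96.5  -46.5    0.5   47.5   95. ]Traceback (most recent call last):
  File "<stdin>", line 8, in <module>
  File "h.py", line 10, in proj
    i=viewer.camera_info(n);q=i["view"][:3,:3]@np.array(p,float)+i["view"][:3,3];q=i["intrinsics"]@q
ValueError: time passes only in moves, steps and waits
```

```bash
python3 - <<'E'
s=open("h.py").read()
s=s.replace("def cam(n)","import functools\n@functools.lru_cache\ndef CI(n): return viewer.camera_info(n)\ndef cam(n)",1).replace("i=viewer.camera_info(n)","i=CI(n)")
open("h.py","w").write(s)
E
cat > /tmp/a.py <<'E'
from h import *
from scipy.signal import find_peaks
O=np.array([618.2,-7.1]);a=np.radians(-3.71);X=np.array([np.cos(a),np.sin(a)]);Y=np.array([-np.sin(a),np.cos(a)])
for n in("top","side"):
    g=cv2.cvtColor(cv2.imread(f"pics/{n}0.png"),cv2.COLOR_BGR2GRAY).astype(np.float32)
    for tx in(-40,-30,45,50) :
        ys=np.arange(-160,150,.5)
        P=np.array([proj(n,[*(O+X*tx+Y*y),4]) for y in ys],np.float32)
        v=cv2.remap(g,P[None,:,0],P[None,:,1],cv2.INTER_LINEAR)[0]
        pk,_=find_peaks(-v,prominence=25);print(n,tx,ys[pk])
    for ty in(60,-70,-130,110):
        xs=np.arange(-80,80,.5);P=np.array([proj(n,[*(O+X*x+Y*ty),4]) for x in xs],np.float32)
        v=cv2.remap(g,P[None,:,0],P[None,:,1],cv2.INTER_LINEAR)[0]; d=np.gradient(v)
        i=xs[d.argmax()],xs[d.argmin()];print("edges",n,ty,i,np.mean(i))
t=cv2.imread("pics/top0.png").astype(int);m=((t[:,:,1]>105)&(t[:,:,2]>150)).astype(np.uint8);m[:125]=0;m[180:]=0;m[:,:360]=0;m[:,425:]=0
m=cv2.morphologyEx(m,cv2.MORPH_CLOSE,np.ones((5,5)));m=cv2.morphologyEx(m,cv2.MORPH_OPEN,np.ones((5,5)))
c=max(cv2.findContours(m,cv2.RETR_EXTERNAL,cv2.CHAIN_APPROX_NONE)[0],key=cv2.contourArea)
w=np.array([ray("top",p[0],5)[:2] for p in c],np.float32);print("mat",cv2.minAreaRect(w))
for p in [(0,0,0)]:
    print("TCP check")
E
python3 /tmp/a.py
```

```text
top -40 [-143.5  -96.5  -46.5    0.5   47.5   95. ]
top -30 [-143.5  -96.5  -49.     1.    48.    95.5]
top 45 [-144.5  -97.   -55.5  -26.     1.    48.5   96. ]
top 50 [-144.5  -97.   -28.5    1.    48.5   96. ]
edges top 60 (np.float64(-60.0), np.float64(58.0)) -1.0
edges top -70 (np.float64(-60.5), np.float64(62.5)) 1.0
edges top -130 (np.float64(-59.5), np.float64(61.0)) 0.75
edges top 110 (np.float64(-60.0), np.float64(60.5)) 0.25
side -40 [-145.5  -97.   -48.    -1.5   48.5   96. ]
side -30 [-144.   -95.5  -49.5    0.5   47.5   95. ]
side 45 [-144.5  -95.5  -50.5  -24.5   -1.5   46.5   95. ]
side 50 [-143.5  -98.   -56.5  -29.5   -0.5   47.5   96. ]
edges side 60 (np.float64(-60.5), np.float64(59.5)) -0.5
edges side -70 (np.float64(-60.0), np.float64(59.5)) -0.25
edges side -130 (np.float64(-62.5), np.float64(59.5)) -1.5
edges side 110 (np.float64(-61.0), np.float64(58.5)) -1.25
mat ((620.6639404296875, -340.54217529296875), (105.57792663574219, 106.86312866210938), 2.6419637203216553)
TCP check
```

```bash
cat >> h.py <<'E'
TO=np.array([618.0,-6.3]);_a=np.radians(-3.71);TX=np.array([np.cos(_a),np.sin(_a)]);TY=np.array([-np.sin(_a),np.cos(_a)])
def axes(yaw,tilt=0):
    y=np.radians(yaw);j=np.array([np.cos(y),np.sin(y),0]);x=np.array([0,0,-1.])
    M=np.stack([x,j,np.cross(x,j)],1)
    return R.from_matrix(M)*R.from_rotvec([0,tilt,0])
def go(pos,yaw,tilt=0):
    o=ctrl.get_obs();C=R.from_rotvec(o["orientation"]);T=axes(yaw,tilt)
    T2=axes(yaw+180,-tilt)
    r=(C.inv()*T).as_rotvec()
    s=C.inv().apply(np.array(pos)-o["tool_pos"])/10
    print("t=%.2f at"%o["time"],o["tool_pos"].round(1),"q1,q6 %.2f %.2f"%(o["qpos"][0],o["qpos"][5]),"w %.1f F"%o["grip_width"],o["ft_force"].round(1))
    print("  -> tx %.2f ty %.2f tz %.2f  ax %.3f ay %.3f az %.3f"%(*s,*r))
def slot(k): return TO+TY*(130-48*k)
E
python3 -c "
from h import *
go([636.5,-35.6,100],65.5); go([636.5,-35.6,100],86.3);print(slot(0))"
```

```text
t=0.10 at [258.9 568.2 230.4] q1,q6 0.96 -0.18 w 85.7 F [ 0.3  0.2 -0.3]
  -> tx 13.10 ty -39.25 tz 59.41  ax -0.000 ay -0.000 az 0.002
t=0.10 at [258.9 568.2 230.4] q1,q6 0.96 -0.18 w 85.7 F [ 0.3  0.2 -0.3]
  -> tx 13.10 ty -39.25 tz 59.41  ax -0.363 ay -0.001 az 0.002
[626.41184193 123.42756421]
```

Candidates: for the ferrule, the cream ring in the tray (288,146), the ivory ring on the bassoon (270,99) and the white cup (183,259). I choose (288,146). For the mat: cork (391,150), yellow (445,235) and green (391,309). I choose the cork one. For the lids: five dark plates with a brass line at (223,206), (260,209), (293,214), (361,201) and (400,200), against the dark sticks at (60,98). I choose the plates. The crop confirms all three choices, and shows the head stop at the left end (world +y).

```bash
python3 -m pendant '[{"tx":4,"ty":-39.2,"tz":59.4,"fingers":0},{"tx":4,"ty":-39.2,"tz":59.4,"fingers":0},{"tx":4,"ty":-39.2,"tz":59.4,"fingers":0},{"tx":4,"ty":-39.2,"tz":59.4,"fingers":0},{"tx":4,"ty":-39.2,"tz":59.4,"fingers":0}]'; python3 -c "
from h import *
go([636.5,-35.6,100],65.5)"
```

```text
t=0.10 at [258.9 568.2 230.4] q1,q6 0.96 -0.18 w 85.7 F [ 0.3  0.2 -0.3]
  -> tx 13.10 ty -39.25 tz 59.41  ax -0.000 ay -0.000 az 0.002validation failed for argument at $[0]...
```

```bash
python3 -m pendant '[{"ax":0,"ay":0,"az":0,"tx":4,"ty":-39.2,"tz":59.4,"fingers":0},{"ax":0,"ay":0,"az":0,"tx":4,"ty":-39.2,"tz":59.4,"fingers":0},{"ax":0,"ay":0,"az":0,"tx":4,"ty":-39.2,"tz":59.4,"fingers":0},{"ax":0,"ay":0,"az":0,"tx":4,"ty":-39.2,"tz":59.4,"fingers":0},{"ax":0,"ay":0,"az":0,"tx":4,"ty":-39.2,"tz":59.4,"fingers":0}]'; python3 -c "
from h import *
go([636.5,-35.6,100],65.5)"
```

```text
time: 0.72
tool_pos: [425.5, 302.5, 213.5]
orientation: [0.335, 1.545, -0.335]
ft_force: [0.1, -0.3, -0.3]
grip_width: 85.5
t=0.72 at [425.5 302.5 213.5] q1,q6 0.40 -0.74 w 85.5 F [ 0.1 -0.3 -0.3]
  -> tx 11.35 ty -22.02 tz 33.22  ax 0.000 ay -0.000 az 0.000
```

```bash
python3 -m pendant '[{"ax":0,"ay":0,"az":0,"tx":11,"ty":-22,"tz":33.2,"fingers":0},{"ax":0,"ay":0,"az":0,"tx":11,"ty":-22,"tz":33.2,"fingers":0},{"ax":0,"ay":0,"az":0,"tx":11,"ty":-22,"tz":33.2,"fingers":0},{"ax":0,"ay":0,"az":0,"tx":11,"ty":-22,"tz":33.2,"fingers":0},{"ax":0,"ay":0,"az":0,"tx":11,"ty":-22,"tz":33.2,"fingers":0}]'; python3 -c "
from h import *
go([636.5,-35.6,100],65.5)"
```

```text
time: 1.35
tool_pos: [585.0, 46.9, 129.7]
orientation: [0.336, 1.545, -0.336]
ft_force: [0.5, 1.6, 0.1]
grip_width: 85.3
t=1.35 at [585.   46.9 129.7] q1,q6 -0.11 -1.25 w 85.3 F [0.5 1.6 0.1]
  -> tx 2.97 ty -5.37 tz 8.11  ax -0.000 ay -0.001 az -0.000
```

```bash
python3 -m pendant '[{"ax":0,"ay":0,"az":0,"tx":4,"ty":-7.1,"tz":10.7,"fingers":0},{"ax":0,"ay":0,"az":0,"tx":4,"ty":-7.1,"tz":10.7,"fingers":0},{"ax":0,"ay":0,"az":0,"tx":4,"ty":-7.1,"tz":10.7,"fingers":0},{"ax":0,"ay":0,"az":0,"tx":4,"ty":-7.1,"tz":10.7,"fingers":0}]'; python3 -c "
from h import *
go([636.5,-35.6,5],65.5)
img=cam('top');cv2.imwrite('pics/t1.png',img);crop(img,180,90,420,230,3.3,'pics/t1c.png')"
```

```text
time: 1.85
tool_pos: [651.5, -60.5, 89.7]
orientation: [0.337, 1.547, -0.336]
ft_force: [-0.0, -0.4, 0.3]
grip_width: 85.4
t=1.85 at [651.5 -60.5  89.7] q1,q6 -0.26 -1.41 w 85.4 F [-0.  -0.4  0.3]
  -> tx 8.47 ty 1.64 tz -2.38  ax -0.002 ay -0.002 az 0.000
```

View pics/t1c.png

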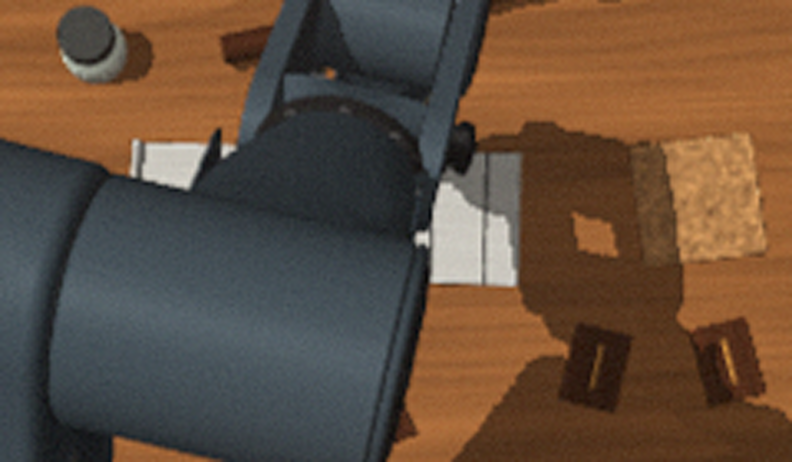

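```bash
python3 -m pendant '[{"ax":0,"ay":0,"az":0,"tx":0,"ty":1.6,"tz":-2.4,"fingers":0},{"ax":0,"ay":0,"az":0,"tx":0,"ty":1.6,"tz":-2.4,"fingers":0},{"ax":0,"ay":0,"az":0,"tx":4,"ty":1.6,"tz":-2.4,"fingers":0}]'; python3 -c "
from h import *
go([636.5,-35.6,5],65.5)"
```

```text
time: 2.28
tool_pos: [640.4, -35.1, 54.3]
orientation: [0.333, 1.535, -0.333]
ft_force: [0.7, -0.3, 0.0]
grip_width: 85.6
t=2.27 at [640.4 -35.1  54.3] q1,q6 -0.23 -1.37 w 85.6 F [ 0.7 -0.3  0. ]
  -> tx 4.93 ty -0.22 tz -0.39  ax 0.003 ay 0.010 az -0.002
```

```bash
python3 -m pendant '[{"ax":0,"ay":0,"az":0,"tx":1,"ty":-0.2,"tz":-0.4,"fingers":0},{"ax":0,"ay":0,"az":0,"tx":4.5,"ty":-0.2,"tz":-0.4,"fingers":0},{"ax":0,"ay":0,"az":0,"tx":5,"ty":-0.2,"tz":-0.4,"fingers":0},{"ax":0,"ay":0,"az":0,"tx":5,"ty":-0.2,"tz":-0.4,"fingers":0}]'; python3 -c "
from h import *
go([636.5,-35.6,5],65.5);crop(cam('side'),140,150,320,300,4,'pics/s1c.png')"
```

```text
time: 2.78
tool_pos: [632.8, -35.9, 1.1]
orientation: [0.335, 1.544, -0.335]
ft_force: [0.0, -0.9, 0.4]
grip_width: 85.4
t=2.77 at [632.8 -35.9   1.1] q1,q6 -0.23 -1.38 w 85.4 F [ 0.  -0.9  0.4]
  -> tx -0.39 ty 0.19 tz 0.33  ax 0.000 ay 0.000 az -0.000
```

View pics/s1c.png

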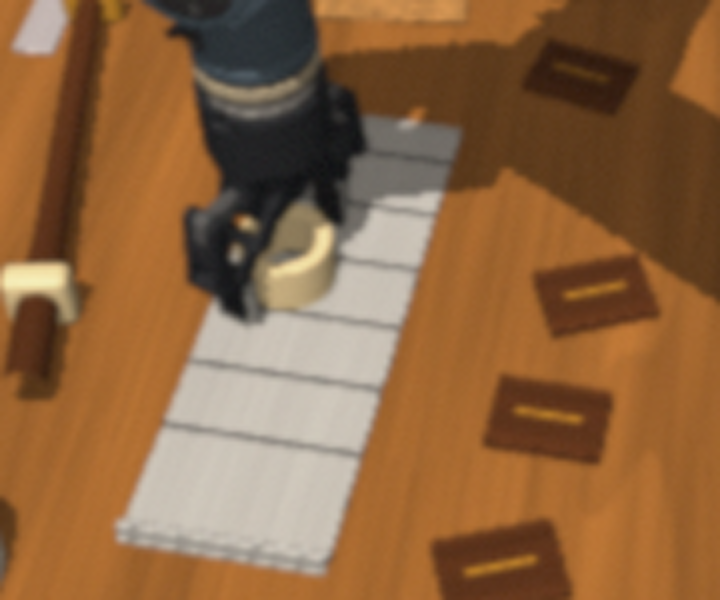

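The side view shows the ferrule at about (210,215) between the open jaws. Next I correct a few mm and close.

```bash
python3 -m pendant '[{"ax":0,"ay":0,"az":0,"tx":-0.4,"ty":0.2,"tz":0.3,"fingers":0},{"ax":0,"ay":0,"az":0,"tx":-0.4,"ty":0.2,"tz":0.3,"fingers":0},{"ax":0,"ay":0,"az":0,"tx":-0.4,"ty":0.2,"tz":0.3,"fingers":1},{"ax":0,"ay":0,"az":0,"tx":-0.4,"ty":0.2,"tz":0.3,"fingers":1},{"ax":0,"ay":0,"az":0,"tx":-0.4,"ty":0.2,"tz":0.3,"fingers":1}]';python3 -m pendant '[{"ax":0,"ay":0,"az":0,"tx":0,"ty":0,"tz":0,"fingers":1},{"ax":0,"ay":0,"az":0,"tx":0,"ty":0,"tz":0,"fingers":1}]'; python3 -c "
from h import *
go([636.5,-35.6,5],65.5)"
```

```text
time: 3.45
tool_pos: [636.5, -35.5, 5.5]
orientation: [0.336, 1.544, -0.336]
ft_force: [-1.3, 1.0, 5.1]
grip_width: 58.9
time: 3.7
tool_pos: [636.5, -35.5, 5.5]
orientation: [0.335, 1.544, -0.336]
ft_force: [-0.3, -0.5, 5.0]
grip_width: 59.1
t=3.70 at [636.5 -35.5   5.5] q1,q6 -0.23 -1.37 w 59.1 F [-0.3 -0.5  5. ]
  -> tx 0.05 ty -0.01 tz 0.00  ax -0.000 ay 0.001 az -0.000
```

```bash
python3 -m pendant '[{"ax":0,"ay":0,"az":0,"tx":-6,"ty":0,"tz":0,"fingers":1},{"ax":0,"ay":0,"az":0,"tx":-6,"ty":0,"tz":0,"fingers":1}]'; python3 -c "
from h import *
go([620.5,-340.5,66],65.5)"
```

```text
time: 3.95
tool_pos: [639.5, -36.1, 68.5]
orientation: [0.335, 1.536, -0.335]
ft_force: [1.5, 0.1, -0.6]
grip_width: 58.9
t=3.95 at [639.5 -36.1  68.5] q1,q6 -0.23 -1.37 w 58.9 F [ 1.5  0.1 -0.6]
  -> tx 0.29 ty -28.49 tz 10.90  ax -0.000 ay 0.009 az -0.002
```

```bash
python3 -m pendant '[{"ax":0,"ay":0,"az":0,"tx":0,"ty":-28.4,"tz":10.8,"fingers":1},{"ax":0,"ay":0,"az":0,"tx":0,"ty":-28.4,"tz":10.8,"fingers":1},{"ax":0,"ay":0,"az":0,"tx":0,"ty":-28.4,"tz":10.8,"fingers":1},{"ax":0,"ay":0,"az":0,"tx":0,"ty":-28.4,"tz":10.8,"fingers":1},{"ax":0,"ay":0,"az":0,"tx":0,"ty":-28.4,"tz":10.8,"fingers":1}]';python3 -m pendant '[{"ax":0,"ay":0,"az":0,"tx":0,"ty":0,"tz":0,"fingers":1},{"ax":0,"ay":0,"az":0,"tx":0,"ty":0,"tz":0,"fingers":1}]'; python3 -c "
from h import *
go([620.5,-340.5,7],65.5)"
```

```text
time: 4.58
tool_pos: [615.6, -340.8, 63.6]
orientation: [0.337, 1.545, -0.336]
ft_force: [-0.3, 0.2, -0.3]
grip_width: 58.6
time: 4.82
tool_pos: [615.5, -337.8, 63.5]
orientation: [0.338, 1.547, -0.335]
ft_force: [-0.6, -0.2, -0.2]
grip_width: 58.6
t=4.83 at [ 615.5 -337.8   63.5] q1,q6 -0.66 -1.80 w 58.6 F [-0.6 -0.2 -0.2]
  -> tx 5.65 ty -0.04 tz 0.58  ax -0.001 ay -0.003 az -0.001
```

```bash
python3 -m pendant '[{"ax":0,"ay":0,"az":0,"tx":4,"ty":0,"tz":0.6,"fingers":1},{"ax":0,"ay":0,"az":0,"tx":5.4,"ty":0,"tz":0.6,"fingers":1},{"ax":0,"ay":0,"az":0,"tx":5.65,"ty":0,"tz":0.6,"fingers":1},{"ax":0,"ay":0,"az":0,"tx":5.65,"ty":0,"tz":0.6,"fingers":1}]'; python3 -c "
from h import *
go([620.5,-340.5,7],65.5);crop(cam('side'),140,50,320,200,4,'pics/s2c.png')"
```

```text
time: 5.32
tool_pos: [622.4, -340.5, 8.6]
orientation: [0.335, 1.545, -0.335]
ft_force: [0.1, 0.2, -1.5]
grip_width: 58.7
t=5.33 at [ 622.4 -340.5    8.6] q1,q6 -0.66 -1.80 w 58.7 F [ 0.1  0.2 -1.5]
  -> tx 0.16 ty -0.08 tz -0.17  ax 0.001 ay 0.000 az 0.000
```

View pics/s2c.png

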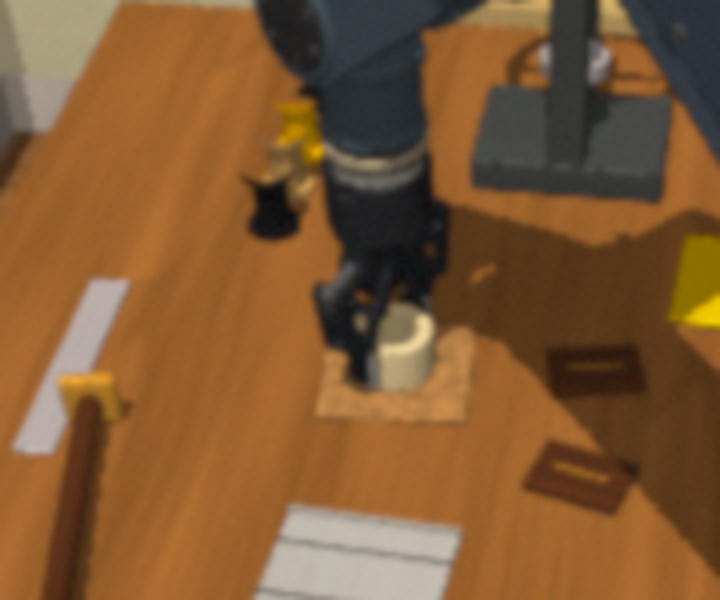

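The ferrule is upright on the cork mat at about (240,135) in side view. I release it and rise.

```bash
python3 -m pendant '[{"ax":0,"ay":0,"az":0,"tx":0.1,"ty":-0.1,"tz":-0.1,"fingers":1},{"ax":0,"ay":0,"az":0,"tx":0.1,"ty":-0.1,"tz":-0.1,"fingers":0},{"ax":0,"ay":0,"az":0,"tx":0.1,"ty":-0.1,"tz":-0.1,"fingers":0},{"ax":0,"ay":0,"az":0,"tx":0.1,"ty":-0.1,"tz":-0.1,"fingers":0},{"ax":0,"ay":0,"az":0,"tx":-8,"ty":-0.1,"tz":-0.1,"fingers":0}]'; python3 -c "
from h import *
go([473.1,-357.9,80],-78.1);go([473.1,-357.9,80],101.9)"
```

```text
time: 6.0
tool_pos: [616.2, -338.3, 62.3]
orientation: [0.342, 1.559, -0.331]
ft_force: [0.3, -1.3, 0.1]
grip_width: 85.3
t=6.00 at [ 616.2 -338.3   62.3] q1,q6 -0.66 -1.80 w 85.3 F [ 0.3 -1.3  0.1]
  -> tx -1.60 ty -7.72 tz -12.23  ax 2.506 ay -0.011 az 0.019
t=6.00 at [ 616.2 -338.3   62.3] q1,q6 -0.66 -1.80 w 85.3 F [ 0.3 -1.3  0.1]
  -> tx -1.60 ty -7.72 tz -12.23  ax -0.636 ay -0.014 az -0.009
```

```bash
python3 -m pendant '[{"ax":-0.636,"ay":-0.014,"az":0,"tx":-4,"ty":-7.7,"tz":-12.2,"fingers":0},{"ax":-0.636,"ay":-0.014,"az":0,"tx":-1.6,"ty":-7.7,"tz":-12.2,"fingers":0},{"ax":-0.636,"ay":-0.014,"az":0,"tx":-1.6,"ty":-7.7,"tz":-12.2,"fingers":0},{"ax":-0.636,"ay":-0.014,"az":0,"tx":-1.6,"ty":-7.7,"tz":-12.2,"fingers":0},{"ax":-0.636,"ay":-0.014,"az":0,"tx":-1.6,"ty":-7.7,"tz":-12.2,"fingers":0}]';python3 -m pendant '[{"ax":0,"ay":0,"az":0,"tx":0,"ty":0,"tz":0,"fingers":0},{"ax":0,"ay":0,"az":0,"tx":0,"ty":0,"tz":0,"fingers":0}]'; python3 -c "
from h import *
go([473.1,-357.9,20],101.9)
t=cam('top');cv2.imwrite('pics/t2.png',t);lids(t)"
```

```text
time: 6.62
tool_pos: [477.6, -361.4, 85.9]
orientation: [-0.164, 1.551, 0.159]
ft_force: [1.3, 0.4, -1.4]
grip_width: 85.4
time: 6.88
tool_pos: [478.2, -360.9, 85.5]
orientation: [-0.166, 1.551, 0.161]
ft_force: [-0.3, 0.2, 0.2]
grip_width: 85.3
t=6.88 at [ 478.2 -360.9   85.5] q1,q6 -0.84 -2.62 w 85.3 F [-0.3  0.2  0.2]
  -> tx 6.54 ty 0.43 tz -0.52  ax 0.001 ay 0.013 az 0.004
lid c=(382.6,-113.9) long-axis ang -46.9 deg size 84.3 x 41.6
lid c=(442.7,45.5) long-axis ang 45.8 deg size 91.6 x 51.7
lid c=(432.6,-354.5) long-axis ang -43.5 deg size 243.2 x 53.3
lid c=(474.2,171.7) long-axis ang 82.2 deg size 183.0 x 130.7
```

View pics/t2.png

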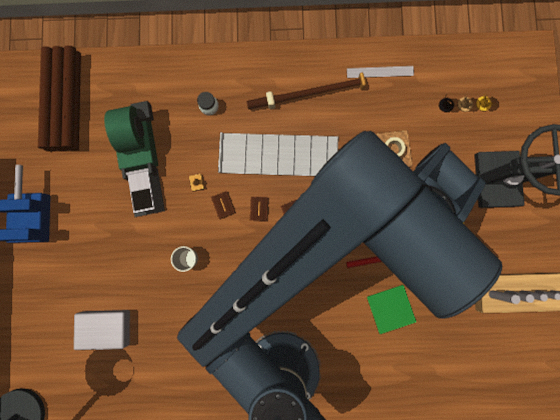

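```bash
python3 -m pendant '[{"ax":0,"ay":0.013,"az":0.004,"tx":4,"ty":0.4,"tz":-0.5,"fingers":0},{"ax":0,"ay":0.013,"az":0.004,"tx":6.5,"ty":0.4,"tz":-0.5,"fingers":0},{"ax":0,"ay":0.013,"az":0.004,"tx":6.5,"ty":0.4,"tz":-0.5,"fingers":0},{"ax":0,"ay":0.013,"az":0.004,"tx":6.5,"ty":0.4,"tz":-0.5,"fingers":0}]'; python3 -c "
from h import *
go([473.1,-357.9,-1],101.9);crop(cam('side'),220,70,400,220,4,'pics/s3c.png')"
```

```text
time: 7.42
tool_pos: [473.5, -358.6, 21.1]
orientation: [-0.165, 1.564, 0.163]
ft_force: [-0.5, 0.5, 0.7]
grip_width: 85.7
t=7.42 at [ 473.5 -358.6   21.1] q1,q6 -0.84 -2.62 w 85.7 F [-0.5  0.5  0.7]
  -> tx 2.21 ty 0.08 tz -0.03  ax 0.001 ay 0.001 az 0.001
```

View pics/s3c.png

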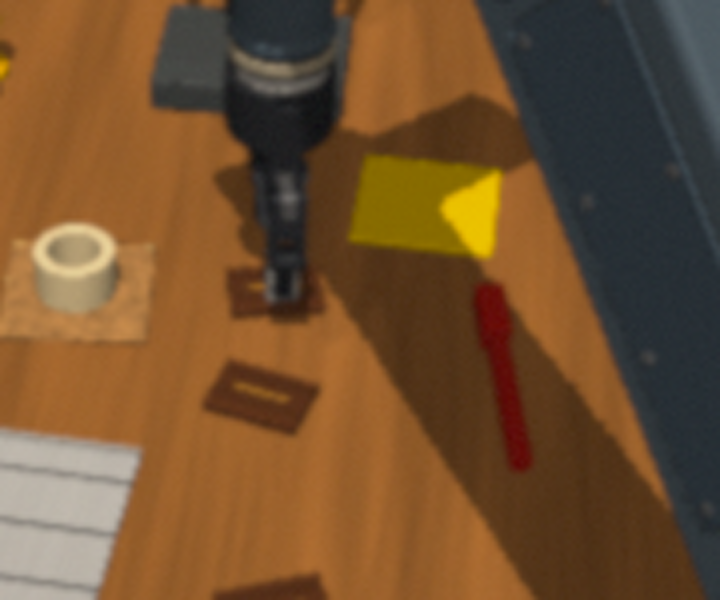

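The ferrule stands on the mat at (239,137), and the jaws straddle the lid at (289,143). I descend and close.

```bash
python3 -m pendant '[{"ax":0,"ay":0,"az":0,"tx":1.5,"ty":0.1,"tz":0,"fingers":0},{"ax":0,"ay":0,"az":0,"tx":2.2,"ty":0.1,"tz":0,"fingers":0},{"ax":0,"ay":0,"az":0,"tx":2.2,"ty":0.1,"tz":0,"fingers":1},{"ax":0,"ay":0,"az":0,"tx":2.2,"ty":0.1,"tz":0,"fingers":1},{"ax":0,"ay":0,"az":0,"tx":2.2,"ty":0.1,"tz":0,"fingers":1}]'; python3 -m pendant '[{"ax":0,"ay":0,"az":0,"tx":0,"ty":0,"tz":0,"fingers":1},{"ax":0,"ay":0,"az":0,"tx":0,"ty":0,"tz":0,"fingers":1}]'; python3 -c "
from h import *
go([473.1,-357.9,-1],101.9);crop(cam('side'),220,70,400,220,4,'pics/s4c.png')"
```

```text
time: 8.1
tool_pos: [473.1, -357.7, -0.9]
orientation: [-0.165, 1.564, 0.162]
ft_force: [0.7, -0.6, 1.4]
grip_width: 47.5
time: 8.35
tool_pos: [473.1, -357.7, -1.0]
orientation: [-0.165, 1.564, 0.162]
ft_force: [0.4, -0.5, 4.6]
grip_width: 47.9
t=8.35 at [ 473.1 -357.7   -1. ] q1,q6 -0.84 -2.61 w 47.9 F [ 0.4 -0.5  4.6]
  -> tx 0.00 ty -0.02 tz -0.00  ax 0.001 ay 0.001 az 0.001
```

View pics/s4c.png

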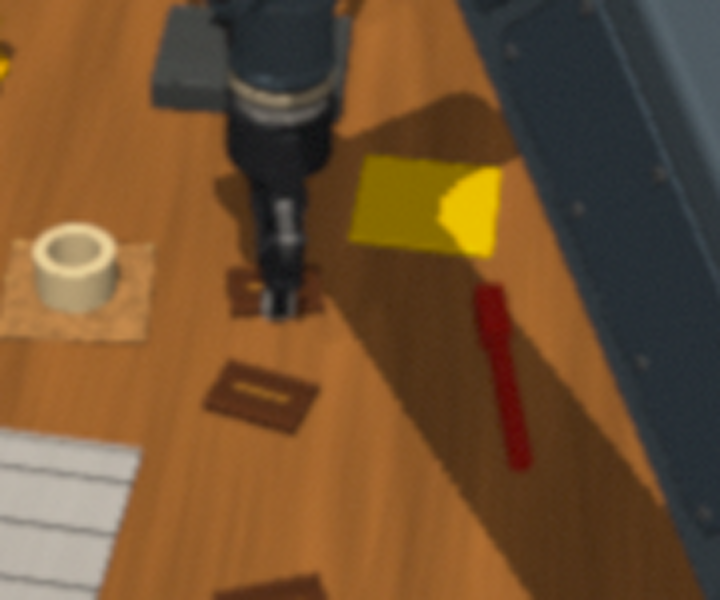

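```bash
python3 -m pendant '[{"ax":0,"ay":0,"az":0,"tx":-6,"ty":0,"tz":0,"fingers":1},{"ax":0,"ay":0,"az":0,"tx":-7,"ty":0,"tz":0,"fingers":1}]'; python3 -c "
from h import *
go([*slot(0),75],-3.7)"
```

```text
time: 8.65
tool_pos: [474.1, -358.7, 70.9]
orientation: [-0.167, 1.561, 0.16]
ft_force: [0.8, -1.2, 0.4]
grip_width: 47.9
t=8.65 at [ 474.1 -358.7   70.9] q1,q6 -0.84 -2.61 w 47.9 F [ 0.8 -1.2  0.4]
  -> tx -0.55 ty 44.02 tz 24.87  ax 1.844 ay 0.006 az 0.001
```

```bash
python3 -m pendant '[{"ax":1.844,"ay":0.006,"az":0,"tx":-0.5,"ty":44,"tz":24.9,"fingers":1},{"ax":1.844,"ay":0.006,"az":0,"tx":-0.5,"ty":44,"tz":24.9,"fingers":1},{"ax":1.844,"ay":0.006,"az":0,"tx":-0.5,"ty":44,"tz":24.9,"fingers":1},{"ax":1.844,"ay":0.006,"az":0,"tx":-0.5,"ty":44,"tz":24.9,"fingers":1},{"ax":1.844,"ay":0.006,"az":0,"tx":-0.5,"ty":44,"tz":24.9,"fingers":1}]'; python3 -c "
from h import *
go([*slot(0),75],-3.7)"
```

```text
time: 9.28
tool_pos: [561.4, -77.3, 70.7]
orientation: [0.527, 1.51, -0.527]
ft_force: [1.0, 0.5, 0.1]
grip_width: 48.0
t=9.28 at [561.4 -77.3  70.7] q1,q6 -0.33 -1.23 w 48.0 F [1.  0.5 0.1]
  -> tx -0.44 ty 19.75 tz -7.43  ax 0.962 ay -0.002 az 0.003
```

```bash
python3 -m pendant '[{"ax":0.962,"ay":0,"az":0,"tx":-0.4,"ty":19.7,"tz":-7.4,"fingers":1},{"ax":0.962,"ay":0,"az":0,"tx":-0.4,"ty":19.7,"tz":-7.4,"fingers":1},{"ax":0.962,"ay":0,"az":0,"tx":-0.4,"ty":19.7,"tz":-7.4,"fingers":1},{"ax":0.962,"ay":0,"az":0,"tx":-0.4,"ty":19.7,"tz":-7.4,"fingers":1},{"ax":0.962,"ay":0,"az":0,"tx":-0.4,"ty":19.7,"tz":-7.4,"fingers":1}]';python3 -m pendant '[{"ax":0,"ay":0,"az":0,"tx":0,"ty":0,"tz":0,"fingers":1},{"ax":0,"ay":0,"az":0,"tx":0,"ty":0,"tz":0,"fingers":1},{"ax":0,"ay":0,"az":0,"tx":0,"ty":0,"tz":0,"fingers":1}]'; python3 -c "
from h import *
go([*slot(0),20],-3.7);crop(cam('side'),120,150,320,300,4,'pics/s5c.png')"
```

```text
time: 9.9
tool_pos: [625.2, 124.6, 74.5]
orientation: [1.208, 1.212, -1.211]
ft_force: [-0.9, -0.7, -0.6]
grip_width: 47.9
time: 10.28
tool_pos: [625.2, 120.6, 75.0]
orientation: [1.206, 1.213, -1.21]
ft_force: [0.2, 0.0, -0.4]
grip_width: 47.7
t=10.28 at [625.2 120.6  75. ] q1,q6 0.02 0.01 w 47.7 F [ 0.2  0.  -0.4]
  -> tx 5.50 ty 0.14 tz -0.28  ax 0.067 ay -0.000 az 0.003
```

View pics/s5c.png

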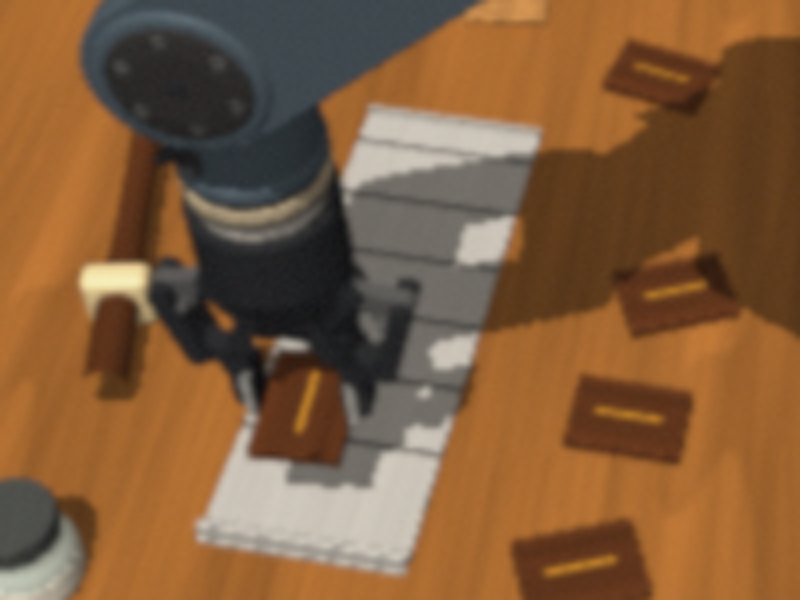

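```bash
python3 -m pendant '[{"ax":0.067,"ay":0,"az":0.003,"tx":3,"ty":0.1,"tz":-0.3,"fingers":1},{"ax":0.067,"ay":0,"az":0.003,"tx":5.5,"ty":0.1,"tz":-0.3,"fingers":1},{"ax":0.067,"ay":0,"az":0.003,"tx":5.5,"ty":0.1,"tz":-0.3,"fingers":1},{"ax":0.067,"ay":0,"az":0.003,"tx":5.5,"ty":0.1,"tz":-0.3,"fingers":1}]';python3 -c "
from h import *
go([*slot(0),3.5],-3.7)"
```

```text
time: 10.82
tool_pos: [626.9, 124.0, 20.9]
orientation: [1.258, 1.177, -1.256]
ft_force: [0.0, -0.9, 0.7]
grip_width: 47.5
t=10.82 at [626.9 124.   20.9] q1,q6 0.02 0.09 w 47.5 F [ 0.  -0.9  0.7]
  -> tx 1.74 ty -0.04 tz 0.06  ax -0.001 ay -0.000 az -0.002
```

```bash
python3 -m pendant '[{"ax":0,"ay":0,"az":0,"tx":1,"ty":0,"tz":0.1,"fingers":1},{"ax":0,"ay":0,"az":0,"tx":1.6,"ty":0,"tz":0.1,"fingers":1},{"ax":0,"ay":0,"az":0,"tx":1.75,"ty":0,"tz":0.1,"fingers":1},{"ax":0,"ay":0,"az":0,"tx":1.75,"ty":0,"tz":0.1,"fingers":1}]';python3 -c "
from h import *
go([*slot(0),3.5],-3.7);crop(cam('side'),120,200,270,310,5,'pics/s6c.png')"
```

```text
time: 11.32
tool_pos: [625.9, 123.2, 3.1]
orientation: [1.257, 1.178, -1.257]
ft_force: [-0.6, -1.4, 2.3]
grip_width: 47.7
t=11.32 at [625.9 123.2   3.1] q1,q6 0.02 0.08 w 47.7 F [-0.6 -1.4  2.3]
  -> tx -0.04 ty 0.04 tz -0.03  ax -0.000 ay -0.000 az 0.000
```

View pics/s6c.png

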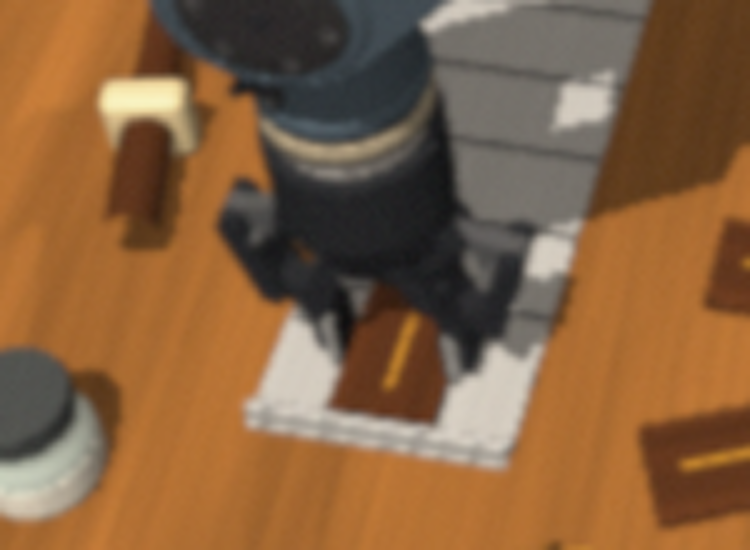

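The lid lies flat on the tray just short of the stop, at about (198,275) in side view. I release and rise.

```bash
python3 -m pendant '[{"ax":0,"ay":0,"az":0,"tx":0,"ty":0,"tz":0,"fingers":0},{"ax":0,"ay":0,"az":0,"tx":0,"ty":0,"tz":0,"fingers":0},{"ax":0,"ay":0,"az":0,"tx":0,"ty":0,"tz":0,"fingers":0},{"ax":0,"ay":0,"az":0,"tx":-6,"ty":0,"tz":0,"fingers":0},{"ax":0,"ay":0,"az":0,"tx":-7,"ty":0,"tz":0,"fingers":0}]';python3 -c "
from h import *
go([473.7,153.2,85],-70.6);go([473.7,153.2,85],19.4+90);"
```

```text
time: 12.0
tool_pos: [629.0, 123.5, 76.0]
orientation: [1.261, 1.173, -1.251]
ft_force: [0.7, 0.9, -0.2]
grip_width: 85.3
t=12.00 at [629.  123.5  76. ] q1,q6 0.02 0.08 w 85.3 F [ 0.7  0.9 -0.2]
  -> tx -1.02 ty -15.68 tz -1.96  ax 1.167 ay -0.005 az -0.006
t=12.00 at [629.  123.5  76. ] q1,q6 0.02 0.08 w 85.3 F [ 0.7  0.9 -0.2]
  -> tx -1.02 ty -15.68 tz -1.96  ax -1.974 ay 0.007 az -0.006
```

```bash
python3 -c "
from h import *
print(ray('top',(196,183),10)[:2],[ray('side',p,0)[:2] for p in ((219,325),(237,325),(237,312),(219,312))])"; python3 -m pendant '[{"ax":1.167,"ay":0,"az":0,"tx":-1,"ty":-15.7,"tz":-2,"fingers":0},{"ax":1.167,"ay":0,"az":0,"tx":-1,"ty":-15.7,"tz":-2,"fingers":0},{"ax":1.167,"ay":0,"az":0,"tx":-1,"ty":-15.7,"tz":-2,"fingers":0},{"ax":1.167,"ay":0,"az":0,"tx":-1,"ty":-15.7,"tz":-2,"fingers":0},{"ax":1.167,"ay":0,"az":0,"tx":-1,"ty":-15.7,"tz":-2,"fingers":0}]';python3 -c "
from h import *
go([473.7,153.2,60],-70.6)"
```

```text
[539.47723172 234.4475314 ] [array([557.41255648, 246.72663051]), array([519.8859472, 242.192178 ]), array([525.24746634, 212.27774078]), array([563.5798334 , 216.92860569])]
time: 12.62
tool_pos: [470.1, 153.7, 82.7]
orientation: [1.903, 0.55, -1.902]
ft_force: [-0.1, 0.9, 0.1]
grip_width: 85.3
t=12.62 at [470.1 153.7  82.7] q1,q6 0.09 1.10 w 85.3 F [-0.1  0.9  0.1]
  -> tx 2.27 ty 0.23 tz -0.27  ax 0.224 ay -0.001 az 0.000
```

```bash
python3 -m pendant '[{"ax":0.224,"ay":0,"az":0,"tx":0,"ty":0.2,"tz":-0.3,"fingers":0},{"ax":0.224,"ay":0,"az":0,"tx":1,"ty":0.2,"tz":-0.3,"fingers":0},{"ax":0.224,"ay":0,"az":0,"tx":2.2,"ty":0.2,"tz":-0.3,"fingers":0},{"ax":0.224,"ay":0,"az":0,"tx":2.2,"ty":0.2,"tz":-0.3,"fingers":0}]';python3 -c "
from h import *
go([473.7,153.2,-1],-70.6);crop(cam('side'),180,220,330,330,5,'pics/s7c.png');t=cam('top');cv2.imwrite('pics/t3.png',t);lids(t)"
```

```text
time: 13.12
tool_pos: [473.1, 153.2, 59.2]
orientation: [2.031, 0.356, -2.037]
ft_force: [-0.7, 0.6, -0.3]
grip_width: 85.4
t=13.12 at [473.1 153.2  59.2] q1,q6 0.09 1.31 w 85.4 F [-0.7  0.6 -0.3]
  -> tx 6.02 ty 0.03 tz -0.07  ax 0.007 ay 0.003 az 0.001
lid c=(441.6,-46.7) long-axis ang 24.2 deg size 77.7 x 59.6
lid c=(455.4,52.5) long-axis ang -1.8 deg size 79.5 x 53.2
lid c=(442.3,-287.8) long-axis ang 88.3 deg size 304.8 x 166.2
lid c=(461.8,169.0) long-axis ang -85.4 deg size 184.6 x 172.1
```

View pics/s7c.png

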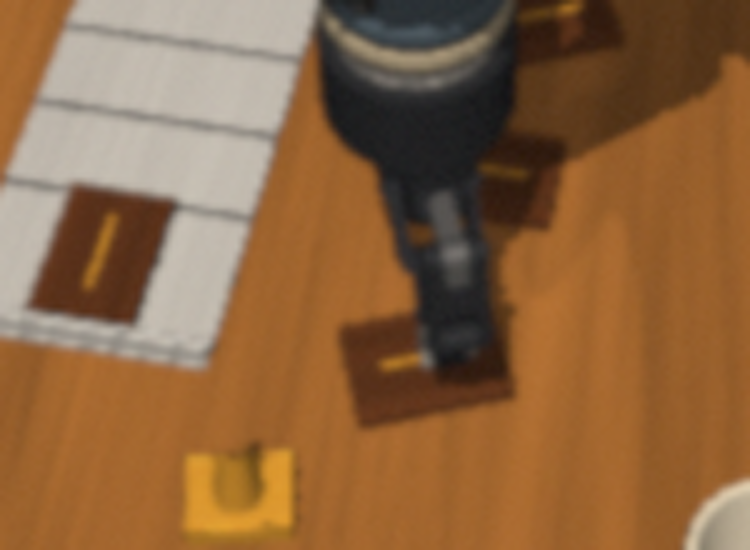

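View pics/t3.png

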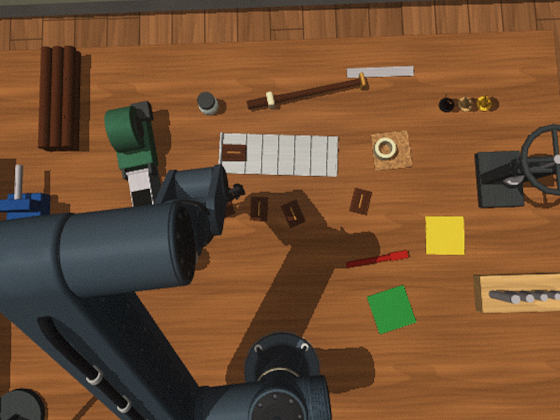

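```bash
cat >> h.py <<'E'
def ferr(t):
    hsv=cv2.cvtColor(t,cv2.COLOR_BGR2HSV);m=cv2.inRange(hsv,(15,30,150),(40,125,255)); m[:125]=0;m[185:]=0;m[:,:355]=0;m[:,430:]=0
    m=cv2.morphologyEx(m,cv2.MORPH_OPEN,np.ones((2,2)))
    cs=cv2.findContours(m,cv2.RETR_EXTERNAL,cv2.CHAIN_APPROX_NONE)[0]
    c=max(cs,key=cv2.contourArea);w=np.array([ray("top",p[0],41)[:2] for p in c],np.float32);print("ferrule",cv2.minEnclosingCircle(w))
def fan(t,zs=8):
    for x in lids(t,box=(217,130,340,180),z=12,show=False):
        d=np.array(x[:2])-TO;print("fan tray x %.1f y %.1f ang %.1f size %.0f %.0f"%(d@TX,d@TY,x[2]-86.29,x[3],x[4]))
E
python3 -c "
from h import *
for f in('t2','t3'):
    t=cv2.imread(f'pics/{f}.png');ferr(t)
fan(t)
crop(cv2.imread('pics/t2.png'),350,120,430,180,6,'pics/m2.png');crop(t,350,120,430,180,6,'pics/m3.png')"
```

```text
ferrule ((618.3333740234375, -345.2297058105469), 30.368995666503906)
ferrule ((616.8753051757812, -318.5606689453125), 30.732885360717773)
```

View pics/m3.png

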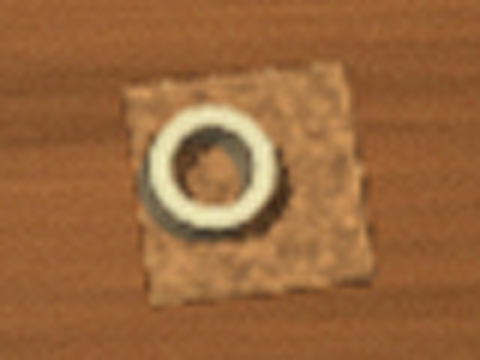

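View pics/m2.png

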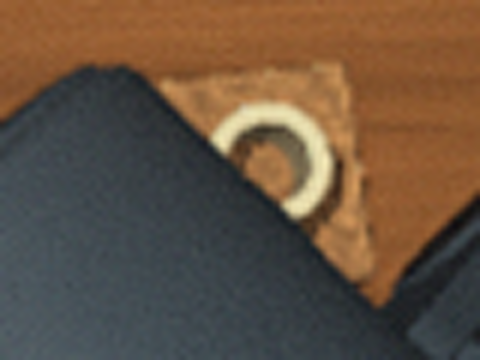

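```bash
sed -i 's/def lids(img,n="top",box=(190,180,430,240),z=8,show=True)/def lids(img,n="top",box=(190,180,430,240),z=8,show=True,th=140)/; s/g.sum(2)<140/g.sum(2)<th/; s/z=12,show=False/z=zs,show=False,th=250/' h.py
python3 -c "
from h import *
t=cv2.imread('pics/t3.png');fan(t)"; python3 -m pendant '[{"ax":0,"ay":0,"az":0,"tx":4,"ty":0,"tz":0,"fingers":0},{"ax":0,"ay":0,"az":0,"tx":5.8,"ty":0,"tz":0,"fingers":0},{"ax":0,"ay":0,"az":0,"tx":5.8,"ty":0,"tz":0,"fingers":0},{"ax":0,"ay":0,"az":0,"tx":5.8,"ty":0,"tz":0,"fingers":0}]';python3 -c "
from h import *
go([473.7,153.2,-1],-70.6)"
```

```text
fan tray x 1.7 y 129.7 ang 1.7 size 74 49
time: 13.72
tool_pos: [474.9, 153.5, 3.3]
orientation: [2.036, 0.354, -2.033]
ft_force: [0.0, 0.6, 0.1]
grip_width: 85.4
t=13.72 at [474.9 153.5   3.3] q1,q6 0.09 1.31 w 85.4 F [0.  0.6 0.1]
  -> tx 0.43 ty -0.02 tz 0.12  ax 0.006 ay -0.002 az -0.000
```

```bash
python3 -m pendant '[{"ax":0,"ay":0,"az":0,"tx":0.25,"ty":0,"tz":0.1,"fingers":0},{"ax":0,"ay":0,"az":0,"tx":0.4,"ty":0,"tz":0.1,"fingers":1},{"ax":0,"ay":0,"az":0,"tx":0.4,"ty":0,"tz":0.1,"fingers":1},{"ax":0,"ay":0,"az":0,"tx":0.4,"ty":0,"tz":0.1,"fingers":1},{"ax":0,"ay":0,"az":0,"tx":0.4,"ty":0,"tz":0.1,"fingers":1}]';python3 -m pendant '[{"ax":0,"ay":0,"az":0,"tx":0,"ty":0,"tz":0,"fingers":1},{"ax":0,"ay":0,"az":0,"tx":0,"ty":0,"tz":0,"fingers":1},{"ax":0,"ay":0,"az":0,"tx":-3,"ty":0,"tz":0,"fingers":1},{"ax":0,"ay":0,"az":0,"tx":-7,"ty":0,"tz":0,"fingers":1},{"ax":0,"ay":0,"az":0,"tx":-7,"ty":0,"tz":0,"fingers":1}]';python3 -c "
from h import *
print(axes(-3.7,.165).as_matrix().round(2));go([*slot(1),75],-3.7,.165);"
```

```text
time: 14.35
tool_pos: [473.5, 153.1, -0.6]
orientation: [2.035, 0.354, -2.033]
ft_force: [-0.8, 0.1, 6.5]
grip_width: 47.8
time: 14.98
tool_pos: [475.4, 153.3, 71.1]
orientation: [2.041, 0.354, -2.027]
ft_force: [0.6, -0.5, 0.2]
grip_width: 47.7
[[ 0.01  1.   -0.06]
 [ 0.16 -0.06 -0.98]
 [-0.99 -0.   -0.16]]
t=14.97 at [475.4 153.3  71.1] q1,q6 0.09 1.31 w 47.7 F [ 0.6 -0.5  0.2]
  -> tx -0.30 ty 12.32 tz -11.30  ax -1.158 ay 0.141 az -0.101
```

```bash
python3 -m pendant '[{"ax":-1.158,"ay":0.141,"az":-0.101,"tx":-0.3,"ty":12.3,"tz":-11.3,"fingers":1},{"ax":-1.158,"ay":0.141,"az":-0.101,"tx":-0.3,"ty":12.3,"tz":-11.3,"fingers":1},{"ax":-1.158,"ay":0.141,"az":-0.101,"tx":-0.3,"ty":12.3,"tz":-11.3,"fingers":1},{"ax":-1.158,"ay":0.141,"az":-0.101,"tx":-0.3,"ty":12.3,"tz":-11.3,"fingers":1},{"ax":-1.158,"ay":0.141,"az":-0.101,"tx":-0.3,"ty":12.3,"tz":-11.3,"fingers":1}]';python3 -c "
from h import *
go([*(slot(1)+TY*.8),35],-3.7,.165);"
```

```text
time: 15.6
tool_pos: [620.8, 74.8, 70.1]
orientation: [1.533, 1.151, -1.367]
ft_force: [-0.3, 0.8, -0.5]
grip_width: 47.7
t=15.60 at [620.8  74.8  70.1] q1,q6 -0.12 0.06 w 47.7 F [-0.3  0.8 -0.5]
  -> tx 3.51 ty 0.28 tz 0.24  ax -0.239 ay 0.031 az -0.012
```

```bash
python3 -m pendant '[{"ax":-0.239,"ay":0.031,"az":-0.012,"tx":0,"ty":0.3,"tz":0.2,"fingers":1},{"ax":-0.239,"ay":0.031,"az":-0.012,"tx":1,"ty":0.3,"tz":0.2,"fingers":1},{"ax":-0.239,"ay":0.031,"az":-0.012,"tx":3.5,"ty":0.3,"tz":0.2,"fingers":1},{"ax":-0.239,"ay":0.031,"az":-0.012,"tx":3.5,"ty":0.3,"tz":0.2,"fingers":1},{"ax":-0.239,"ay":0.031,"az":-0.012,"tx":3.5,"ty":0.3,"tz":0.2,"fingers":1}]';python3 -c "
from h import *
go([*(slot(1)+TY*.8),10],-3.7,.165);crop(cam('side'),120,180,270,300,5,'pics/s8c.png')"
```

```text
time: 16.23
tool_pos: [624.1, 77.2, 36.4]
orientation: [1.385, 1.291, -1.173]
ft_force: [0.3, -0.2, -1.3]
grip_width: 47.3
t=16.23 at [624.1  77.2  36.4] q1,q6 -0.13 -0.23 w 47.3 F [ 0.3 -0.2 -1.3]
  -> tx 2.59 ty -0.07 tz 0.52  ax -0.005 ay 0.001 az -0.002
```

View pics/s8c.png

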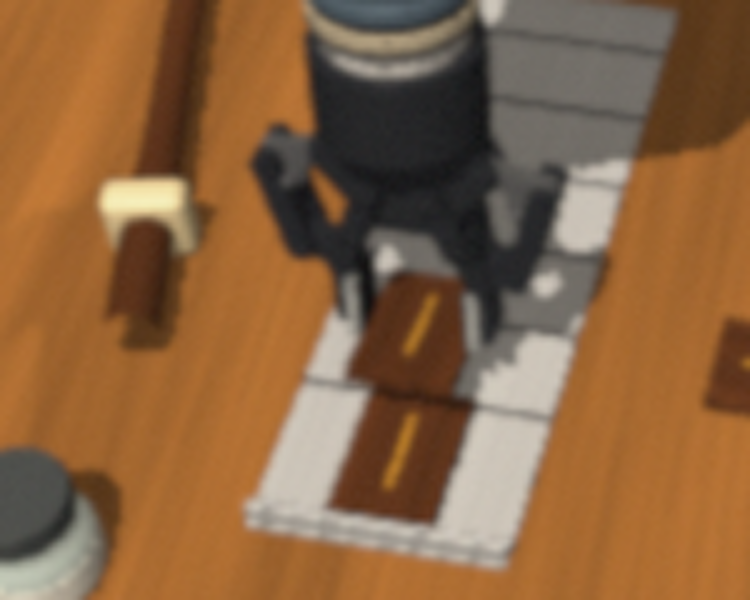

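```bash
python3 -m pendant '[{"ax":0,"ay":0,"az":0,"tx":1,"ty":-0.1,"tz":0.5,"fingers":1},{"ax":0,"ay":0,"az":0,"tx":2,"ty":-0.1,"tz":0.5,"fingers":1},{"ax":0,"ay":0,"az":0,"tx":2.6,"ty":-0.1,"tz":0.5,"fingers":1},{"ax":0,"ay":0,"az":0,"tx":2.6,"ty":-0.1,"tz":0.5,"fingers":1}]';python3 -c "
from h import *
go([*(slot(1)+TY*.8),10],-3.7,.165);crop(cam('side'),120,180,270,300,5,'pics/s9c.png')"
```

```text
time: 16.77
tool_pos: [623.1, 76.7, 9.7]
orientation: [1.385, 1.291, -1.173]
ft_force: [-0.0, -0.9, -0.5]
grip_width: 47.9
t=16.77 at [623.1  76.7   9.7] q1,q6 -0.13 -0.24 w 47.9 F [-0.  -0.9 -0.5]
  -> tx -0.03 ty 0.03 tz 0.03  ax -0.005 ay 0.000 az -0.002
```

View pics/s9c.png

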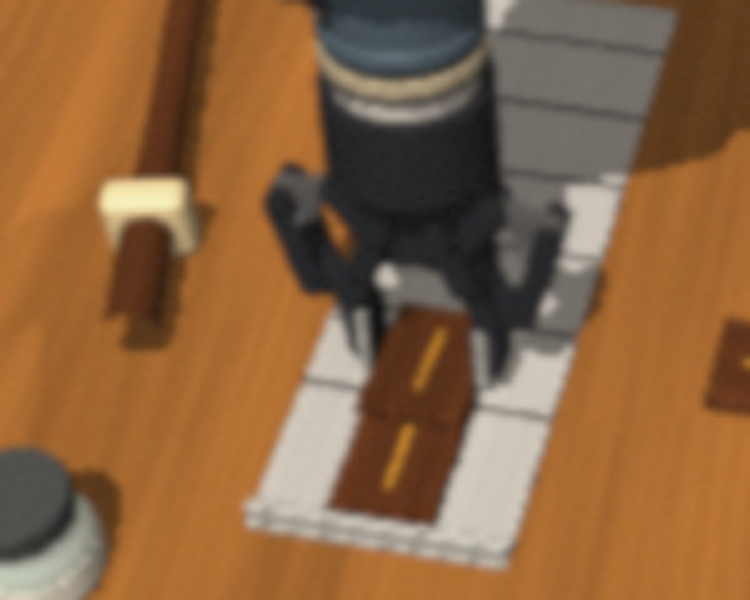

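The second lid overlaps the first, in line with it. I release it and go to the next lid (458,50).

```bash
python3 -m pendant '[{"ax":0,"ay":0,"az":0,"tx":0,"ty":0,"tz":0,"fingers":0},{"ax":0,"ay":0,"az":0,"tx":0,"ty":0,"tz":0,"fingers":0},{"ax":0,"ay":0,"az":0,"tx":0,"ty":0,"tz":0,"fingers":0},{"ax":0,"ay":0,"az":0,"tx":-6,"ty":0,"tz":0,"fingers":0},{"ax":0,"ay":0,"az":0,"tx":-7,"ty":0,"tz":0,"fingers":0}]';python3 -c "
from h import *
go([458.2,50.1,70],-91.8);crop(cam('side'),120,180,270,300,5,'pics/s10c.png')"
```

```text
time: 17.45
tool_pos: [625.0, 64.4, 82.4]
orientation: [1.388, 1.284, -1.167]
ft_force: [0.6, 0.3, 0.0]
grip_width: 85.2
t=17.45 at [625.   64.4  82.4] q1,q6 -0.15 -0.22 w 85.2 F [0.6 0.3 0. ]
  -> tx 0.66 ty -16.55 tz 2.74  ax 1.529 ay -0.137 az 0.118
```

View pics/s10c.png

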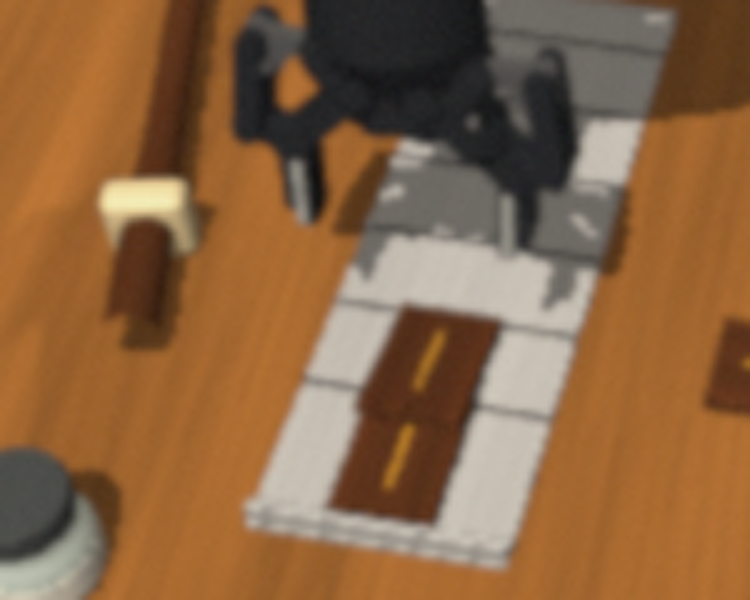

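The two lids form a clean overlap, with the low edge of the second on line 1 at about (210,243).

```bash
python3 -m pendant '[{"ax":1.529,"ay":-0.137,"az":0.118,"tx":0.6,"ty":-16.5,"tz":2.7,"fingers":0},{"ax":1.529,"ay":-0.137,"az":0.118,"tx":0.6,"ty":-16.5,"tz":2.7,"fingers":0},{"ax":1.529,"ay":-0.137,"az":0.118,"tx":0.6,"ty":-16.5,"tz":2.7,"fingers":0},{"ax":1.529,"ay":-0.137,"az":0.118,"tx":0.6,"ty":-16.5,"tz":2.7,"fingers":0},{"ax":1.529,"ay":-0.137,"az":0.118,"tx":0.6,"ty":-16.5,"tz":2.7,"fingers":0}]';python3 -c "
from h import *
go([458.2,50.1,60],-91.8)"
```

```text
time: 18.12
tool_pos: [454.6, 51.2, 68.2]
orientation: [1.966, 0.601, -1.875]
ft_force: [-0.2, 0.0, -0.1]
grip_width: 85.6
t=18.12 at [454.6  51.2  68.2] q1,q6 -0.18 0.72 w 85.6 F [-0.2  0.  -0.1]
  -> tx 0.82 ty 0.31 tz -0.20  ax 0.592 ay -0.045 az 0.050
```

```bash
python3 -m pendant '[{"ax":0.592,"ay":-0.045,"az":0.05,"tx":0.8,"ty":0.3,"tz":-0.2,"fingers":0},{"ax":0.592,"ay":-0.045,"az":0.05,"tx":0.8,"ty":0.3,"tz":-0.2,"fingers":0},{"ax":0.592,"ay":-0.045,"az":0.05,"tx":0.8,"ty":0.3,"tz":-0.2,"fingers":0},{"ax":0.592,"ay":-0.045,"az":0.05,"tx":0.8,"ty":0.3,"tz":-0.2,"fingers":0},{"ax":0.592,"ay":-0.045,"az":0.05,"tx":0.8,"ty":0.3,"tz":-0.2,"fingers":0}]';python3 -c "
from h import *
go([458.2,50.1,-1],-91.8);crop(cam('side'),200,190,350,310,5,'pics/s11c.png')"
```

```text
time: 18.75
tool_pos: [459.0, 50.3, 60.2]
orientation: [-2.211, 0.026, 2.207]
ft_force: [0.3, -0.4, -0.1]
grip_width: 85.4
t=18.75 at [459.   50.3  60.2] q1,q6 -0.13 1.46 w 85.4 F [ 0.3 -0.4 -0.1]
  -> tx 6.12 ty 0.03 tz 0.09  ax 0.007 ay -0.002 az 0.000
```

View pics/s11c.png

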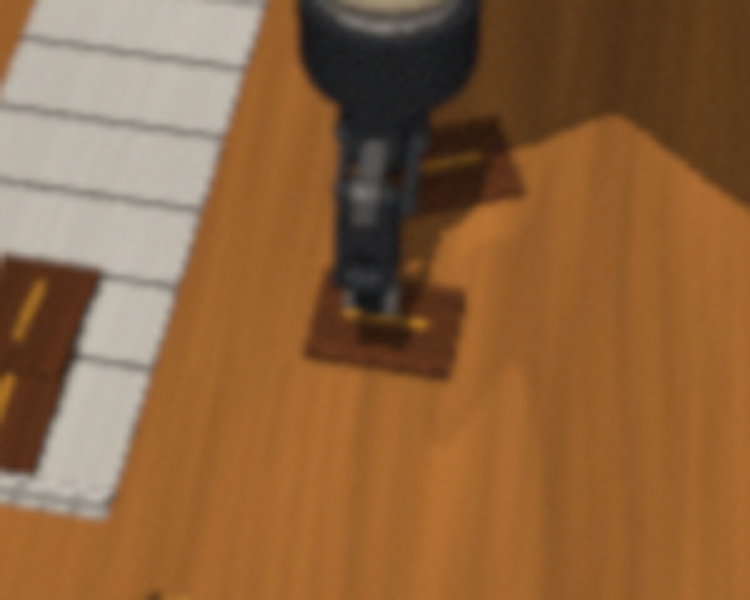

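```bash
python3 -m pendant '[{"ax":0.007,"ay":0,"az":0,"tx":3.5,"ty":0,"tz":0.1,"fingers":0.15},{"ax":0.007,"ay":0,"az":0,"tx":5.5,"ty":0,"tz":0.1,"fingers":0.15},{"ax":0.007,"ay":0,"az":0,"tx":6.1,"ty":0,"tz":0.1,"fingers":0.15},{"ax":0.007,"ay":0,"az":0,"tx":6.1,"ty":0,"tz":0.1,"fingers":0.15}]';python3 -c "
from h import *
go([458.2,50.1,-1],-91.8)"
```

```text
time: 19.3
tool_pos: [458.5, 50.1, -0.6]
orientation: [-2.207, 0.035, 2.203]
ft_force: [-0.5, 0.6, -0.5]
grip_width: 72.5
t=19.30 at [458.5  50.1  -0.6] q1,q6 -0.13 1.47 w 72.5 F [-0.5  0.6 -0.5]
  -> tx 0.04 ty -0.00 tz 0.03  ax -0.000 ay -0.002 az 0.000
```

```bash
python3 -m pendant '[{"ax":0,"ay":0,"az":0,"tx":0,"ty":0,"tz":0,"fingers":1},{"ax":0,"ay":0,"az":0,"tx":0,"ty":0,"tz":0,"fingers":1},{"ax":0,"ay":0,"az":0,"tx":0,"ty":0,"tz":0,"fingers":1},{"ax":0,"ay":0,"az":0,"tx":0,"ty":0,"tz":0,"fingers":1}]';python3 -m pendant '[{"ax":0,"ay":0,"az":0,"tx":0,"ty":0,"tz":0,"fingers":1},{"ax":0,"ay":0,"az":0,"tx":-3,"ty":0,"tz":0,"fingers":1},{"ax":0,"ay":0,"az":0,"tx":-7,"ty":0,"tz":0,"fingers":1},{"ax":0,"ay":0,"az":0,"tx":-7,"ty":0,"tz":0,"fingers":1}]';python3 -c "
from h import *
go([*slot(2),70],-3.7,.165);"
```

```text
time: 19.8
tool_pos: [459.2, 50.0, 0.8]
orientation: [-2.21, 0.035, 2.2]
ft_force: [-0.8, 0.1, 5.4]
grip_width: 46.9
time: 20.3
tool_pos: [460.5, 49.9, 72.4]
orientation: [-2.217, 0.036, 2.195]
ft_force: [-0.2, -0.5, -0.5]
grip_width: 47.3
t=20.30 at [460.5  49.9  72.4] q1,q6 -0.13 1.47 w 47.3 F [-0.2 -0.5 -0.5]
  -> tx 0.40 ty 1.72 tz -16.03  ax -1.533 ay 0.124 az -0.135
```

```bash
python3 -m pendant '[{"ax":-1.533,"ay":0.124,"az":-0.135,"tx":0.4,"ty":1.7,"tz":-16,"fingers":1},{"ax":-1.533,"ay":0.124,"az":-0.135,"tx":0.4,"ty":1.7,"tz":-16,"fingers":1},{"ax":-1.533,"ay":0.124,"az":-0.135,"tx":0.4,"ty":1.7,"tz":-16,"fingers":1},{"ax":-1.533,"ay":0.124,"az":-0.135,"tx":0.4,"ty":1.7,"tz":-16,"fingers":1},{"ax":-1.533,"ay":0.124,"az":-0.135,"tx":0.4,"ty":1.7,"tz":-16,"fingers":1}]';python3 -c "
from h import *
go([*(slot(2)+TY*.8),60],-3.7,.165);"
```

```text
time: 20.92
tool_pos: [617.5, 27.9, 65.0]
orientation: [1.773, 0.902, -1.629]
ft_force: [-0.3, 0.7, 0.3]
grip_width: 47.9
t=20.93 at [617.5  27.9  65. ] q1,q6 -0.19 0.37 w 47.9 F [-0.3  0.7  0.3]
  -> tx 0.51 ty 0.20 tz -0.16  ax -0.598 ay 0.050 az -0.044
```

```bash
python3 -m pendant '[{"ax":-0.598,"ay":0.05,"az":-0.044,"tx":0.5,"ty":0.2,"tz":-0.2,"fingers":1},{"ax":-0.598,"ay":0.05,"az":-0.044,"tx":0.5,"ty":0.2,"tz":-0.2,"fingers":1},{"ax":-0.598,"ay":0.05,"az":-0.044,"tx":0.5,"ty":0.2,"tz":-0.2,"fingers":1},{"ax":-0.598,"ay":0.05,"az":-0.044,"tx":0.5,"ty":0.2,"tz":-0.2,"fingers":1},{"ax":-0.598,"ay":0.05,"az":-0.044,"tx":0.5,"ty":0.2,"tz":-0.2,"fingers":1}]';python3 -c "
from h import *
go([*(slot(2)+TY*.8),11],-3.7,.165);crop(cam('side'),140,150,290,280,5,'pics/s12c.png')"
```

```text
time: 21.55
tool_pos: [620.3, 28.7, 60.4]
orientation: [1.386, 1.291, -1.175]
ft_force: [0.8, -0.2, -1.3]
grip_width: 47.7
t=21.55 at [620.3  28.7  60.4] q1,q6 -0.21 -0.29 w 47.7 F [ 0.8 -0.2 -1.3]
  -> tx 4.87 ty -0.01 tz 0.84  ax -0.007 ay 0.001 az -0.001
```

View pics/s12c.png

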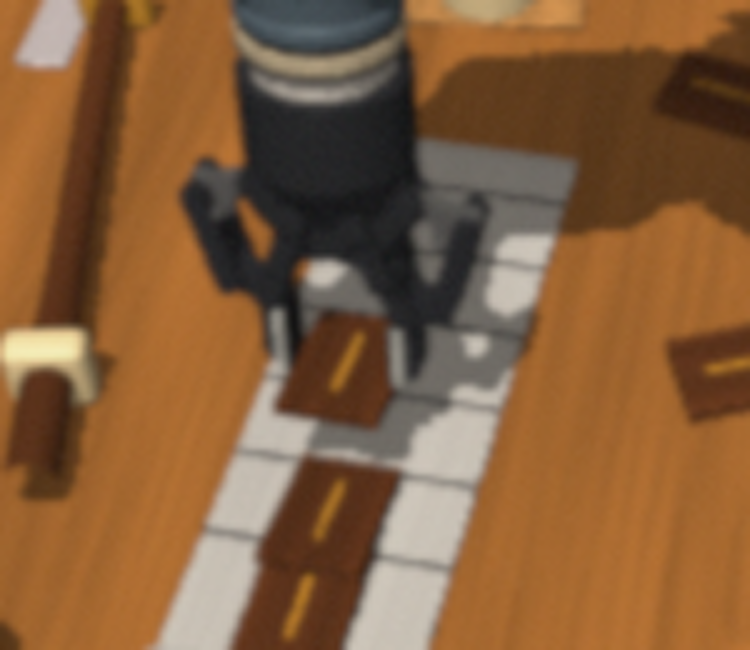

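```bash
python3 -m pendant '[{"ax":0,"ay":0,"az":0,"tx":2,"ty":0,"tz":0.8,"fingers":1},{"ax":0,"ay":0,"az":0,"tx":4,"ty":0,"tz":0.8,"fingers":1},{"ax":0,"ay":0,"az":0,"tx":4.8,"ty":0,"tz":0.8,"fingers":1},{"ax":0,"ay":0,"az":0,"tx":4.8,"ty":0,"tz":0.8,"fingers":1}]';python3 -m pendant '[{"ax":0,"ay":0,"az":0,"tx":0,"ty":0,"tz":0,"fingers":1}]';python3 -c "
from h import *
go([*(slot(2)+TY*.8),11],-3.7,.165);crop(cam('side'),140,150,290,280,5,'pics/s13c.png')"
```

```text
time: 22.1
tool_pos: [620.3, 29.0, 11.4]
orientation: [1.385, 1.292, -1.175]
ft_force: [-0.7, 0.0, -0.6]
grip_width: 47.8
time: 22.22
tool_pos: [620.8, 28.9, 12.0]
orientation: [1.386, 1.291, -1.174]
ft_force: [0.0, -0.1, 0.8]
grip_width: 47.7
t=22.23 at [620.8  28.9  12. ] q1,q6 -0.21 -0.32 w 47.7 F [ 0.  -0.1  0.8]
  -> tx 0.09 ty -0.05 tz 0.07  ax -0.006 ay 0.001 az -0.002
```

View pics/s13c.png

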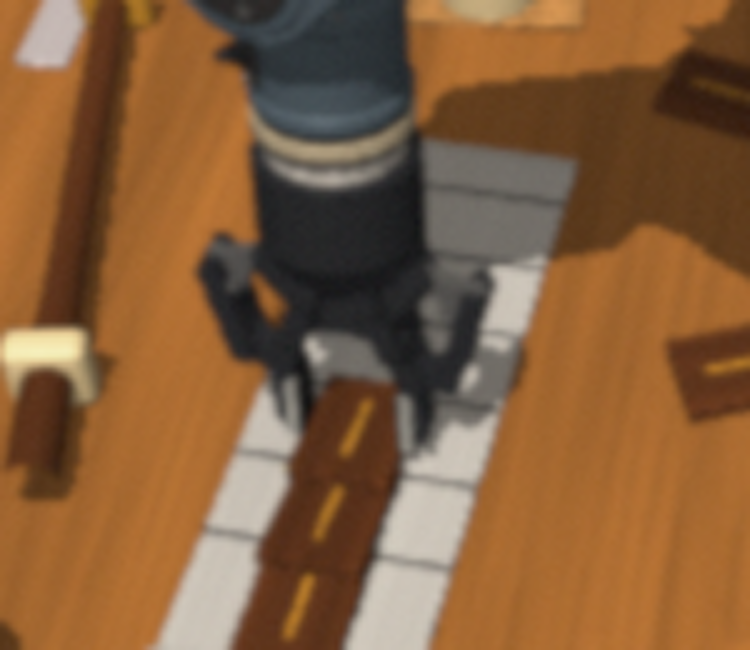

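```bash
python3 -m pendant '[{"ax":0,"ay":0,"az":0,"tx":0.1,"ty":0,"tz":0.1,"fingers":0},{"ax":0,"ay":0,"az":0,"tx":0.1,"ty":0,"tz":0.1,"fingers":0},{"ax":0,"ay":0,"az":0,"tx":0.1,"ty":0,"tz":0.1,"fingers":0},{"ax":0,"ay":0,"az":0,"tx":-6,"ty":0,"tz":0.1,"fingers":0},{"ax":0,"ay":0,"az":0,"tx":-7,"ty":0,"tz":0.1,"fingers":0}]';python3 -c "
from h import *
go([442,-47.4,70],-68.9);crop(cam('side'),140,180,290,300,5,'pics/s14c.png')"
```

```text
time: 22.9
tool_pos: [622.7, 15.3, 84.6]
orientation: [1.388, 1.284, -1.169]
ft_force: [0.7, 0.1, -0.7]
grip_width: 85.6
t=22.90 at [622.7  15.3  84.6] q1,q6 -0.23 -0.30 w 85.6 F [ 0.7  0.1 -0.7]
  -> tx 0.08 ty -17.59 tz 7.65  ax 1.129 ay -0.150 az 0.085
```

View pics/s14c.png

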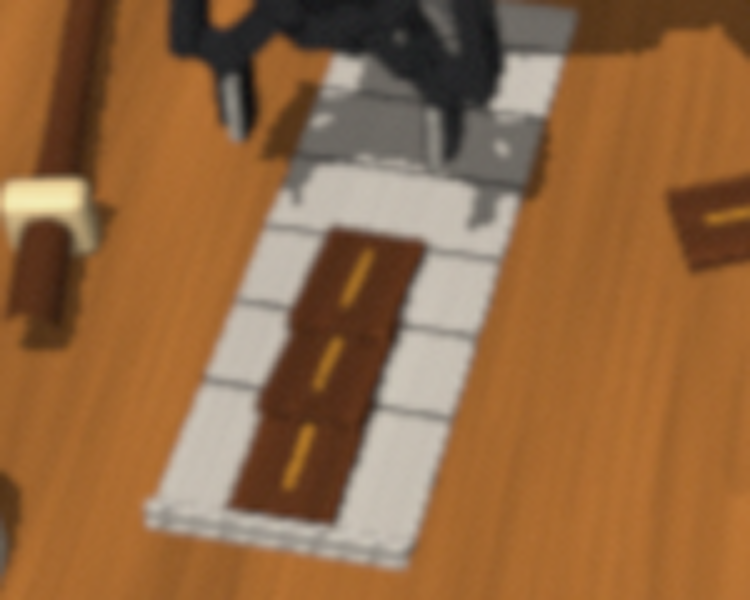

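The three lids overlap cleanly, with the third's low edge on line 2 at about (217,227). Next lid: (442,-47).

```bash
python3 -m pendant '[{"ax":1.129,"ay":-0.15,"az":0.085,"tx":0,"ty":-17.6,"tz":7.6,"fingers":0},{"ax":1.129,"ay":-0.15,"az":0.085,"tx":0,"ty":-17.6,"tz":7.6,"fingers":0},{"ax":1.129,"ay":-0.15,"az":0.085,"tx":0,"ty":-17.6,"tz":7.6,"fingers":0},{"ax":1.129,"ay":-0.15,"az":0.085,"tx":0,"ty":-17.6,"tz":7.6,"fingers":0},{"ax":1.129,"ay":-0.15,"az":0.085,"tx":0,"ty":-17.6,"tz":7.6,"fingers":0}]';python3 -c "
from h import *
go([442,-47.4,60],-68.9)"
```

```text
time: 23.58
tool_pos: [437.2, -46.0, 68.4]
orientation: [1.925, 0.578, -1.896]
ft_force: [-0.1, -0.4, -0.2]
grip_width: 85.6
t=23.57 at [437.2 -46.   68.4] q1,q6 -0.38 0.58 w 85.6 F [-0.1 -0.4 -0.2]
  -> tx 0.84 ty 0.39 tz -0.31  ax 0.195 ay -0.019 az 0.021
```

```bash
python3 -m pendant '[{"ax":0.195,"ay":-0.019,"az":0.021,"tx":0.8,"ty":0.4,"tz":-0.3,"fingers":0},{"ax":0.195,"ay":-0.019,"az":0.021,"tx":0.8,"ty":0.4,"tz":-0.3,"fingers":0},{"ax":0.195,"ay":-0.019,"az":0.021,"tx":0.8,"ty":0.4,"tz":-0.3,"fingers":0},{"ax":0.195,"ay":-0.019,"az":0.021,"tx":0.8,"ty":0.4,"tz":-0.3,"fingers":0}]';python3 -c "
from h import *
go([442,-47.4,-1],-68.9);crop(cam('side'),220,160,370,280,5,'pics/s15c.png')"
```

```text
time: 24.08
tool_pos: [443.7, -47.5, 60.8]
orientation: [2.017, 0.385, -2.012]
ft_force: [-0.3, 0.0, 0.1]
grip_width: 85.5
t=24.07 at [443.7 -47.5  60.8] q1,q6 -0.36 0.83 w 85.5 F [-0.3  0.   0.1]
  -> tx 6.18 ty -0.08 tz 0.16  ax 0.010 ay -0.003 az -0.001
```

View pics/s15c.png

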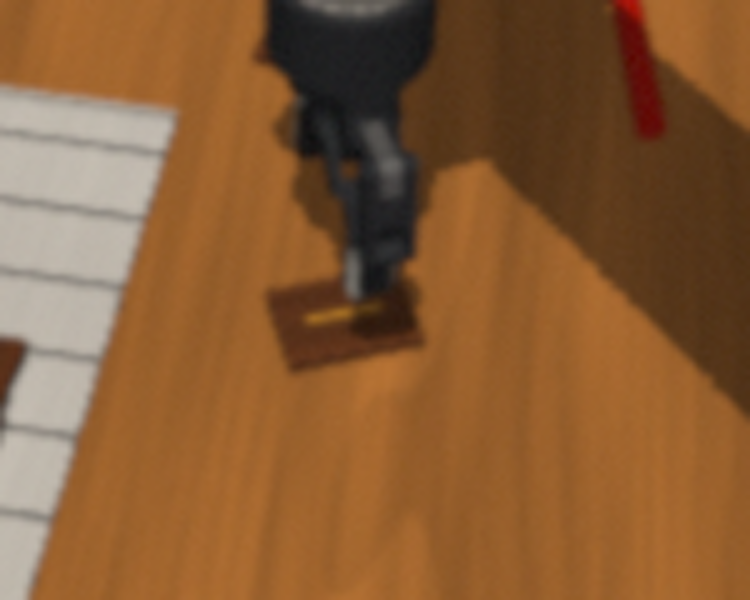

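```bash
python3 -m pendant '[{"ax":0.01,"ay":0,"az":0,"tx":3.5,"ty":-0.1,"tz":0.2,"fingers":0},{"ax":0.01,"ay":0,"az":0,"tx":5.5,"ty":-0.1,"tz":0.2,"fingers":0},{"ax":0.01,"ay":0,"az":0,"tx":6.1,"ty":-0.1,"tz":0.2,"fingers":0},{"ax":0.01,"ay":0,"az":0,"tx":6.1,"ty":-0.1,"tz":0.2,"fingers":0}]';python3 -c "
from h import *
go([442,-47.4,-1],-68.9)"
```

```text
time: 24.62
tool_pos: [441.8, -47.4, -0.2]
orientation: [2.024, 0.375, -2.019]
ft_force: [-0.8, -0.4, -0.6]
grip_width: 85.4
t=24.62 at [ 4.418e+02 -4.740e+01 -2.000e-01] q1,q6 -0.36 0.84 w 85.4 F [-0.8 -0.4 -0.6]
  -> tx 0.08 ty 0.01 tz -0.02  ax -0.002 ay -0.002 az -0.001
```

```bash
python3 -m pendant '[{"ax":0,"ay":0,"az":0,"tx":0.05,"ty":0,"tz":0,"fingers":1},{"ax":0,"ay":0,"az":0,"tx":0.05,"ty":0,"tz":0,"fingers":1},{"ax":0,"ay":0,"az":0,"tx":0.05,"ty":0,"tz":0,"fingers":1},{"ax":0,"ay":0,"az":0,"tx":0.05,"ty":0,"tz":0,"fingers":1}]';python3 -m pendant '[{"ax":0,"ay":0,"az":0,"tx":0,"ty":0,"tz":0,"fingers":1},{"ax":0,"ay":0,"az":0,"tx":-3,"ty":0,"tz":0,"fingers":1},{"ax":0,"ay":0,"az":0,"tx":-7,"ty":0,"tz":0,"fingers":1},{"ax":0,"ay":0,"az":0,"tx":-7,"ty":0,"tz":0,"fingers":1}]';python3 -c "
from h import *
go([*slot(3),70],-3.7,.165);"
```

```text
time: 25.12
tool_pos: [442.2, -47.5, 0.5]
orientation: [2.025, 0.373, -2.017]
ft_force: [-0.5, 0.8, 8.7]
grip_width: 47.8
time: 25.62
tool_pos: [443.3, -47.9, 71.8]
orientation: [2.028, 0.371, -2.011]
ft_force: [0.2, -0.0, -0.4]
grip_width: 47.5
t=25.62 at [443.3 -47.9  71.8] q1,q6 -0.36 0.84 w 47.5 F [ 0.2 -0.  -0.4]
  -> tx 0.32 ty 3.65 tz -17.21  ax -1.136 ay 0.143 az -0.103
```

```bash
python3 -m pendant '[{"ax":-1.136,"ay":0.143,"az":-0.103,"tx":0.3,"ty":3.6,"tz":-17.2,"fingers":1},{"ax":-1.136,"ay":0.143,"az":-0.103,"tx":0.3,"ty":3.6,"tz":-17.2,"fingers":1},{"ax":-1.136,"ay":0.143,"az":-0.103,"tx":0.3,"ty":3.6,"tz":-17.2,"fingers":1},{"ax":-1.136,"ay":0.143,"az":-0.103,"tx":0.3,"ty":3.6,"tz":-17.2,"fingers":1},{"ax":-1.136,"ay":0.143,"az":-0.103,"tx":0.3,"ty":3.6,"tz":-17.2,"fingers":1}]';python3 -c "
from h import *
go([*(slot(3)+TY*.7),60],-3.7,.165);"
```

```text
time: 26.25
tool_pos: [614.8, -18.9, 65.4]
orientation: [1.513, 1.175, -1.338]
ft_force: [-0.4, -0.5, 0.1]
grip_width: 47.4
t=26.25 at [614.8 -18.9  65.4] q1,q6 -0.28 -0.13 w 47.4 F [-0.4 -0.5  0.1]
  -> tx 0.53 ty 0.25 tz 0.08  ax -0.204 ay 0.024 az -0.010
```

```bash
python3 -m pendant '[{"ax":-0.204,"ay":0.024,"az":-0.01,"tx":0.5,"ty":0.2,"tz":0.1,"fingers":1},{"ax":-0.204,"ay":0.024,"az":-0.01,"tx":0.5,"ty":0.2,"tz":0.1,"fingers":1},{"ax":-0.204,"ay":0.024,"az":-0.01,"tx":0.5,"ty":0.2,"tz":0.1,"fingers":1},{"ax":-0.204,"ay":0.024,"az":-0.01,"tx":0.5,"ty":0.2,"tz":0.1,"fingers":1}]';python3 -c "
from h import *
go([*(slot(3)+TY*.7),11],-3.7,.165);crop(cam('side'),140,150,290,280,5,'pics/s16c.png')"
```

```text
time: 26.75
tool_pos: [616.7, -19.9, 61.6]
orientation: [1.387, 1.288, -1.176]
ft_force: [-0.1, 0.1, 0.9]
grip_width: 47.4
t=26.75 at [616.7 -19.9  61.6] q1,q6 -0.29 -0.36 w 47.4 F [-0.1  0.1  0.9]
  -> tx 5.00 ty 0.04 tz 0.79  ax -0.008 ay 0.002 az -0.002
```

View pics/s16c.png

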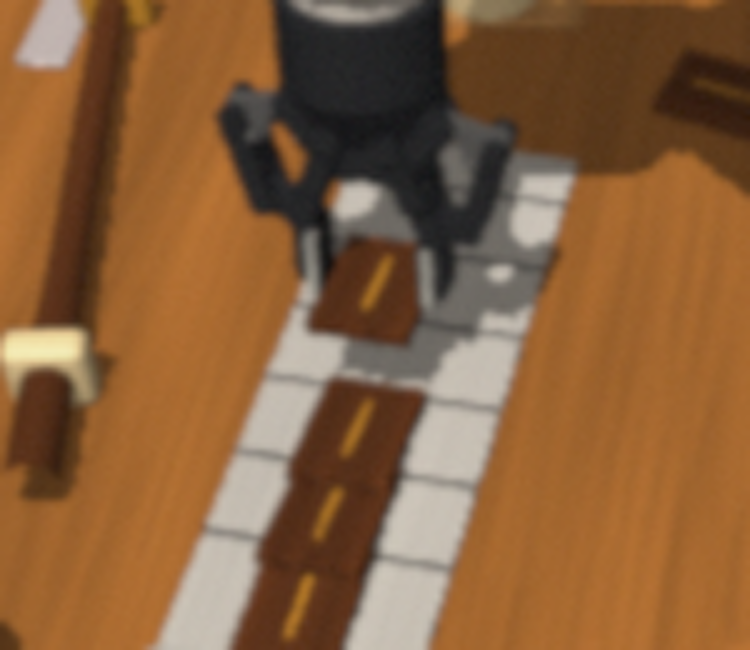

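```bash
python3 -m pendant '[{"ax":-0.008,"ay":0,"az":0,"tx":2,"ty":0,"tz":0.8,"fingers":1},{"ax":-0.008,"ay":0,"az":0,"tx":4,"ty":0,"tz":0.8,"fingers":1},{"ax":-0.008,"ay":0,"az":0,"tx":4.9,"ty":0,"tz":0.8,"fingers":1},{"ax":-0.008,"ay":0,"az":0,"tx":4.9,"ty":0,"tz":0.8,"fingers":1}]';python3 -m pendant '[{"ax":0,"ay":0,"az":0,"tx":0,"ty":0,"tz":0,"fingers":1}]';python3 -c "
from h import *
go([*(slot(3)+TY*.7),11],-3.7,.165);crop(cam('side'),140,150,290,280,5,'pics/s17c.png')"
```

```text
time: 27.3
tool_pos: [616.4, -19.8, 10.9]
orientation: [1.38, 1.294, -1.17]
ft_force: [0.7, -0.1, -0.5]
grip_width: 47.6
time: 27.42
tool_pos: [616.8, -19.9, 11.4]
orientation: [1.38, 1.293, -1.169]
ft_force: [-0.2, 0.1, 0.5]
grip_width: 47.3
t=27.43 at [616.8 -19.9  11.4] q1,q6 -0.29 -0.40 w 47.3 F [-0.2  0.1  0.5]
  -> tx 0.05 ty 0.03 tz -0.03  ax 0.001 ay 0.001 az -0.002
```

View pics/s17c.png

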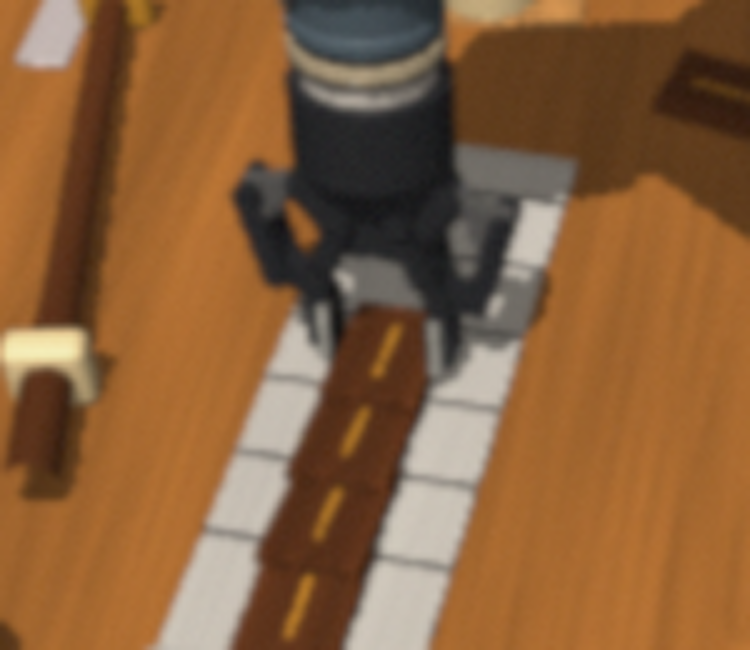

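The fourth lid is in line. I release it and go for the last one, near (471,-244). Its long axis is at -16.5°, so the jaw yaw is 73.5.

```bash
python3 -m pendant '[{"ax":0,"ay":0,"az":0,"tx":0,"ty":0,"tz":0,"fingers":0},{"ax":0,"ay":0,"az":0,"tx":0,"ty":0,"tz":0,"fingers":0},{"ax":0,"ay":0,"az":0,"tx":0,"ty":0,"tz":0,"fingers":0},{"ax":0,"ay":0,"az":0,"tx":-6,"ty":0,"tz":0.1,"fingers":0},{"ax":0,"ay":0,"az":0,"tx":-7,"ty":0,"tz":0.1,"fingers":0}]';python3 -c "
from h import *
go([471.3,-243.6,70],73.5);crop(cam('side'),140,150,320,300,4,'pics/s18c.png')"
```

```text
time: 28.1
tool_pos: [618.6, -33.7, 84.1]
orientation: [1.382, 1.285, -1.164]
ft_force: [0.4, -0.5, 0.1]
grip_width: 85.2
t=28.10 at [618.6 -33.7  84.1] q1,q6 -0.31 -0.38 w 85.2 F [ 0.4 -0.5  0.1]
  -> tx -2.27 ty -13.36 tz 21.81  ax -1.343 ay -0.130 az -0.117
```

View pics/s18c.png

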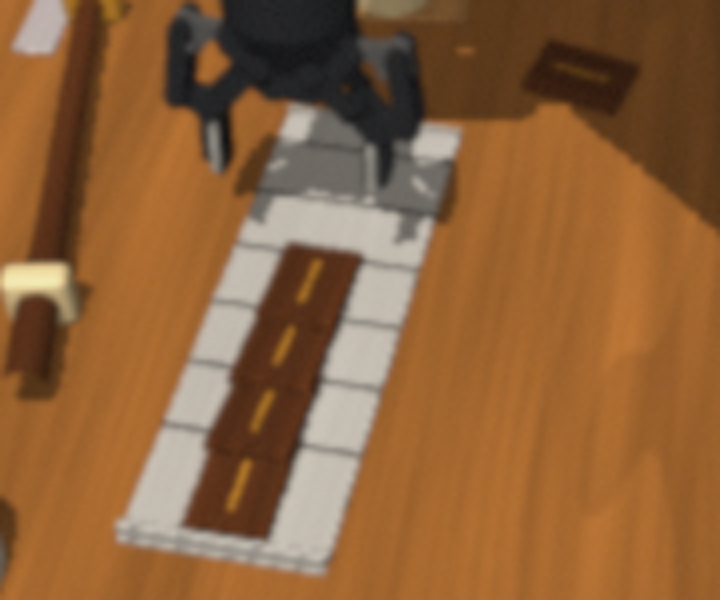

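Four lids are on lines 0–3. The last lid is unmoved at (285,169).

```bash
python3 -m pendant '[{"ax":-1.343,"ay":-0.13,"az":-0.117,"tx":-2.2,"ty":-13.4,"tz":21.8,"fingers":0},{"ax":-1.343,"ay":-0.13,"az":-0.117,"tx":-2.2,"ty":-13.4,"tz":21.8,"fingers":0},{"ax":-1.343,"ay":-0.13,"az":-0.117,"tx":-2.2,"ty":-13.4,"tz":21.8,"fingers":0},{"ax":-1.343,"ay":-0.13,"az":-0.117,"tx":-2.2,"ty":-13.4,"tz":21.8,"fingers":0},{"ax":-1.343,"ay":-0.13,"az":-0.117,"tx":-2.2,"ty":-13.4,"tz":21.8,"fingers":0}]';python3 -c "
from h import *
go([471.3,-243.6,60],73.5)"
```

```text
time: 28.78
tool_pos: [465.9, -245.0, 65.8]
orientation: [0.584, 1.543, -0.519]
ft_force: [1.0, 0.5, -0.4]
grip_width: 85.6
t=28.77 at [ 465.9 -245.    65.8] q1,q6 -0.71 -1.61 w 85.6 F [ 1.   0.5 -0.4]
  -> tx 0.58 ty 0.45 tz 0.35  ax -0.413 ay -0.048 az -0.034
```

```bash
python3 -m pendant '[{"ax":-0.413,"ay":-0.048,"az":-0.034,"tx":0.6,"ty":0.4,"tz":0.3,"fingers":0},{"ax":-0.413,"ay":-0.048,"az":-0.034,"tx":0.6,"ty":0.4,"tz":0.3,"fingers":0},{"ax":-0.413,"ay":-0.048,"az":-0.034,"tx":0.6,"ty":0.4,"tz":0.3,"fingers":0},{"ax":-0.413,"ay":-0.048,"az":-0.034,"tx":0.6,"ty":0.4,"tz":0.3,"fingers":0},{"ax":-0.413,"ay":-0.048,"az":-0.034,"tx":0.6,"ty":0.4,"tz":0.3,"fingers":0}]';python3 -c "
from h import *
go([471.3,-243.6,-1],73.5);crop(cam('side'),220,100,370,220,5,'pics/s19c.png')"
```

```text
time: 29.4
tool_pos: [472.9, -240.5, 60.4]
orientation: [0.227, 1.558, -0.226]
ft_force: [0.4, 0.4, -0.5]
grip_width: 85.2
t=29.40 at [ 472.9 -240.5   60.4] q1,q6 -0.68 -1.97 w 85.2 F [ 0.4  0.4 -0.5]
  -> tx 6.14 ty -0.35 tz -0.07  ax -0.001 ay 0.000 az -0.001
```

View pics/s19c.png

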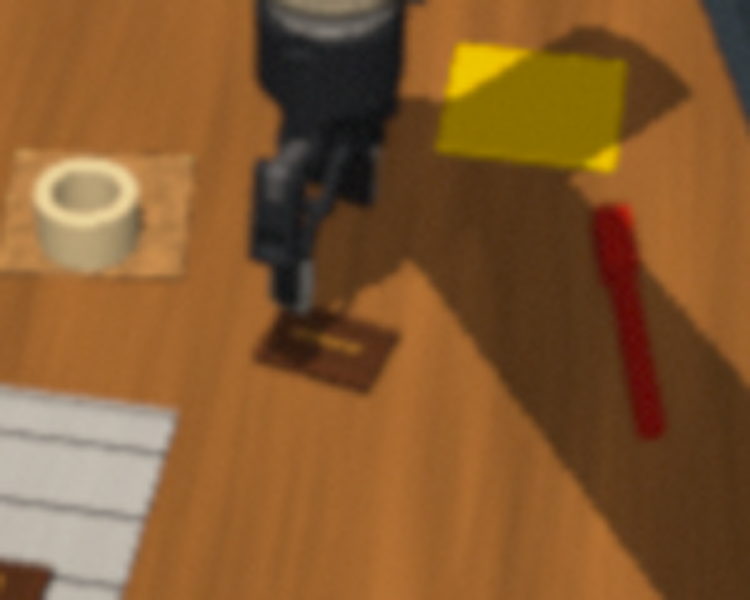

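```bash
python3 -m pendant '[{"ax":0,"ay":0,"az":0,"tx":3,"ty":-0.3,"tz":-0.1,"fingers":0},{"ax":0,"ay":0,"az":0,"tx":5.3,"ty":-0.3,"tz":-0.1,"fingers":0},{"ax":0,"ay":0,"az":0,"tx":6.1,"ty":-0.3,"tz":-0.1,"fingers":0},{"ax":0,"ay":0,"az":0,"tx":6.1,"ty":-0.3,"tz":-0.1,"fingers":0}]';python3 -c "
from h import *
go([471.3,-243.6,-1],73.5)"
```

```text
time: 29.95
tool_pos: [471.2, -243.2, -0.6]
orientation: [0.227, 1.559, -0.226]
ft_force: [-0.4, -0.8, -0.0]
grip_width: 85.2
t=29.95 at [ 471.2 -243.2   -0.6] q1,q6 -0.69 -1.97 w 85.2 F [-0.4 -0.8 -0. ]
  -> tx 0.04 ty -0.04 tz 0.02  ax -0.000 ay 0.000 az -0.001
```

```bash
python3 -m pendant '[{"ax":0,"ay":0,"az":0,"tx":0,"ty":0,"tz":0,"fingers":1},{"ax":0,"ay":0,"az":0,"tx":0,"ty":0,"tz":0,"fingers":1},{"ax":0,"ay":0,"az":0,"tx":0,"ty":0,"tz":0,"fingers":1},{"ax":0,"ay":0,"az":0,"tx":0,"ty":0,"tz":0,"fingers":1}]';python3 -m pendant '[{"ax":0,"ay":0,"az":0,"tx":0,"ty":0,"tz":0,"fingers":1},{"ax":0,"ay":0,"az":0,"tx":-3,"ty":0,"tz":0,"fingers":1},{"ax":0,"ay":0,"az":0,"tx":-7,"ty":0,"tz":0,"fingers":1},{"ax":0,"ay":0,"az":0,"tx":-7,"ty":0,"tz":0,"fingers":1}]';python3 -c "
from h import *
go([*slot(4),70],-3.7,.165);"
```

```text
time: 30.45
tool_pos: [471.8, -243.6, 1.1]
orientation: [0.226, 1.556, -0.226]
ft_force: [-1.3, -0.5, 5.4]
grip_width: 47.6
time: 30.95
tool_pos: [473.1, -244.7, 72.7]
orientation: [0.223, 1.552, -0.228]
ft_force: [0.1, -1.1, -1.1]
grip_width: 47.4
t=30.95 at [ 473.1 -244.7   72.7] q1,q6 -0.69 -1.97 w 47.4 F [ 0.1 -1.1 -1.1]
  -> tx 0.29 ty 20.92 tz 8.49  ax 1.345 ay 0.147 az 0.108
```

```bash
python3 -m pendant '[{"ax":1.345,"ay":0.147,"az":0.108,"tx":0.3,"ty":20.9,"tz":8.5,"fingers":1},{"ax":1.345,"ay":0.147,"az":0.108,"tx":0.3,"ty":20.9,"tz":8.5,"fingers":1},{"ax":1.345,"ay":0.147,"az":0.108,"tx":0.3,"ty":20.9,"tz":8.5,"fingers":1},{"ax":1.345,"ay":0.147,"az":0.108,"tx":0.3,"ty":20.9,"tz":8.5,"fingers":1},{"ax":1.345,"ay":0.147,"az":0.108,"tx":0.3,"ty":20.9,"tz":8.5,"fingers":1}]';python3 -c "
from h import *
go([*(slot(4)+TY*.7),60],-3.7,.165);"
```

```text
time: 31.58
tool_pos: [613.5, -63.8, 66.0]
orientation: [1.024, 1.445, -0.879]
ft_force: [0.4, 0.1, 0.6]
grip_width: 47.5
t=31.57 at [613.5 -63.8  66. ] q1,q6 -0.34 -0.78 w 47.5 F [0.4 0.1 0.6]
  -> tx 0.55 ty -0.09 tz 0.43  ax 0.421 ay 0.040 az 0.038
```

```bash
python3 -m pendant '[{"ax":0.421,"ay":0.04,"az":0.038,"tx":0.5,"ty":-0.1,"tz":0.4,"fingers":1},{"ax":0.421,"ay":0.04,"az":0.038,"tx":0.5,"ty":-0.1,"tz":0.4,"fingers":1},{"ax":0.421,"ay":0.04,"az":0.038,"tx":0.5,"ty":-0.1,"tz":0.4,"fingers":1},{"ax":0.421,"ay":0.04,"az":0.038,"tx":0.5,"ty":-0.1,"tz":0.4,"fingers":1},{"ax":0.421,"ay":0.04,"az":0.038,"tx":0.5,"ty":-0.1,"tz":0.4,"fingers":1}]';python3 -c "
from h import *
go([*(slot(4)+TY*.7),11.5],-3.7,.165);crop(cam('side'),140,150,290,280,5,'pics/s20c.png')"
```

```text
time: 32.2
tool_pos: [612.2, -70.4, 61.0]
orientation: [1.378, 1.296, -1.17]
ft_force: [-0.5, 1.0, -0.9]
grip_width: 47.8
t=32.20 at [612.2 -70.4  61. ] q1,q6 -0.37 -0.44 w 47.8 F [-0.5  1.  -0.9]
  -> tx 4.93 ty 0.17 tz 0.51  ax 0.002 ay 0.001 az 0.001
```

View pics/s20c.png

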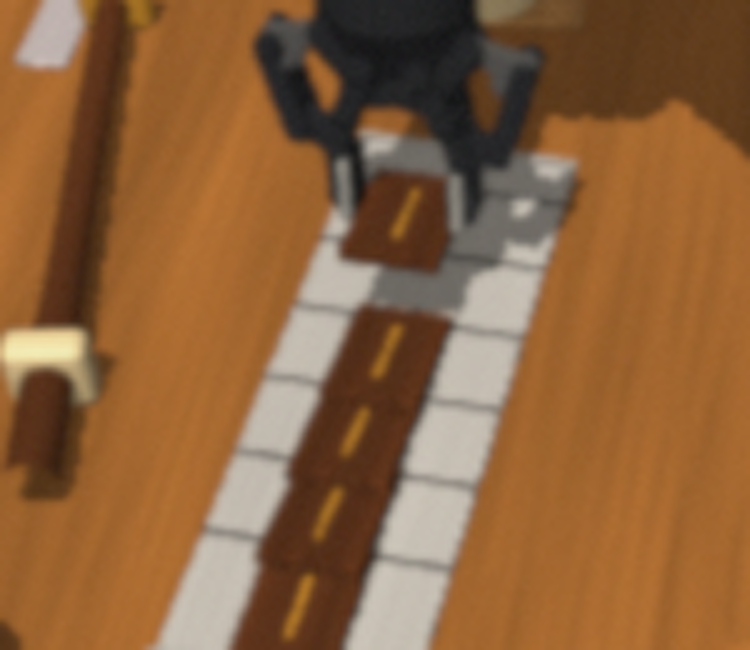

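```bash
python3 -m pendant '[{"ax":0,"ay":0,"az":0,"tx":2,"ty":0.2,"tz":0.5,"fingers":1},{"ax":0,"ay":0,"az":0,"tx":4,"ty":0.2,"tz":0.5,"fingers":1},{"ax":0,"ay":0,"az":0,"tx":4.9,"ty":0.2,"tz":0.5,"fingers":1},{"ax":0,"ay":0,"az":0,"tx":4.9,"ty":0.2,"tz":0.5,"fingers":1}]';python3 -m pendant '[{"ax":0,"ay":0,"az":0,"tx":0,"ty":0,"tz":0,"fingers":1}]';python3 -c "
from h import *
go([*(slot(4)+TY*.7),11.5],-3.7,.165)"
```

```text
time: 32.75
tool_pos: [613.9, -67.2, 11.3]
orientation: [1.379, 1.297, -1.171]
ft_force: [0.2, -0.3, -0.1]
grip_width: 47.1
time: 32.88
tool_pos: [614.5, -67.4, 11.6]
orientation: [1.379, 1.296, -1.17]
ft_force: [0.0, -0.3, -0.1]
grip_width: 47.0
t=32.88 at [614.5 -67.4  11.6] q1,q6 -0.37 -0.46 w 47.0 F [ 0.  -0.3 -0.1]
  -> tx 0.01 ty -0.04 tz 0.02  ax 0.001 ay 0.001 az 0.001
```

```bash
python3 -m pendant '[{"ax":0,"ay":0,"az":0,"tx":0,"ty":0,"tz":0,"fingers":0},{"ax":0,"ay":0,"az":0,"tx":0,"ty":0,"tz":0,"fingers":0},{"ax":0,"ay":0,"az":0,"tx":0,"ty":0,"tz":0,"fingers":0},{"ax":0,"ay":0,"az":0,"tx":-6,"ty":0,"tz":0,"fingers":0},{"ax":0,"ay":0,"az":0,"tx":-8,"ty":0,"tz":0,"fingers":0}]';python3 -c "
from h import *
go([617,-318.5,80],65);crop(cam('side'),140,150,320,300,4,'pics/s21c.png')"
```

```text
time: 33.5
tool_pos: [615.7, -81.7, 93.7]
orientation: [1.38, 1.29, -1.167]
ft_force: [0.8, 0.1, 0.1]
grip_width: 85.5
t=33.50 at [615.7 -81.7  93.7] q1,q6 -0.39 -0.44 w 85.5 F [0.8 0.1 0.1]
  -> tx -2.46 ty 1.63 tz 23.54  ax -1.195 ay -0.140 az -0.101
```

View pics/s21c.png

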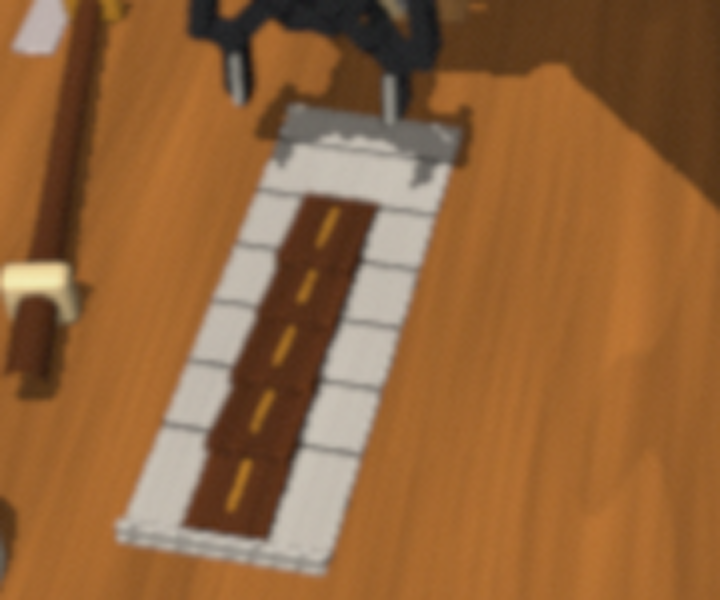

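The fan of five is complete, with the last low edge on line 4 at about (225,200). The ferrule was knocked about 22 mm off the mat centre, which is still within limits, but I'll re-centre it.

```bash
python3 -m pendant '[{"ax":-1.195,"ay":-0.14,"az":-0.101,"tx":-2.4,"ty":1.6,"tz":23.5,"fingers":0},{"ax":-1.195,"ay":-0.14,"az":-0.101,"tx":-2.4,"ty":1.6,"tz":23.5,"fingers":0},{"ax":-1.195,"ay":-0.14,"az":-0.101,"tx":-2.4,"ty":1.6,"tz":23.5,"fingers":0},{"ax":-1.195,"ay":-0.14,"az":-0.101,"tx":-2.4,"ty":1.6,"tz":23.5,"fingers":0},{"ax":-1.195,"ay":-0.14,"az":-0.101,"tx":-2.4,"ty":1.6,"tz":23.5,"fingers":0}]';python3 -c "
from h import *
go([617,-318.5,70],65)"
```

```text
time: 34.17
tool_pos: [614.6, -321.9, 75.4]
orientation: [0.573, 1.528, -0.529]
ft_force: [-0.3, 1.3, 0.1]
grip_width: 85.8
t=34.17 at [ 614.6 -321.9   75.4] q1,q6 -0.65 -1.53 w 85.8 F [-0.3  1.3  0.1]
  -> tx 0.55 ty 0.40 tz -0.02  ax -0.265 ay -0.033 az -0.020
```

```bash
python3 -m pendant '[{"ax":-0.265,"ay":-0.033,"az":-0.02,"tx":0.5,"ty":0.4,"tz":0,"fingers":0},{"ax":-0.265,"ay":-0.033,"az":-0.02,"tx":0.5,"ty":0.4,"tz":0,"fingers":0},{"ax":-0.265,"ay":-0.033,"az":-0.02,"tx":0.5,"ty":0.4,"tz":0,"fingers":0},{"ax":-0.265,"ay":-0.033,"az":-0.02,"tx":0.5,"ty":0.4,"tz":0,"fingers":0}]';python3 -c "
from h import *
go([617,-318.5,7],65);crop(cam('side'),180,70,330,190,5,'pics/s22c.png');t=cam('top');cv2.imwrite('pics/t4.png',t);fan(t,10)"
```

```text
time: 34.67
tool_pos: [617.4, -313.7, 71.3]
orientation: [0.347, 1.546, -0.342]
ft_force: [-0.8, 0.3, -0.1]
grip_width: 85.3
t=34.67 at [ 617.4 -313.7   71.3] q1,q6 -0.63 -1.76 w 85.3 F [-0.8  0.3 -0.1]
  -> tx 6.42 ty -0.47 tz 0.19  ax -0.003 ay -0.003 az -0.002
fan tray x 42.7 y -130.8 ang 1.7 size 101 69
fan tray x -0.8 y -7.7 ang 1.8 size 348 149
```

View pics/s22c.png

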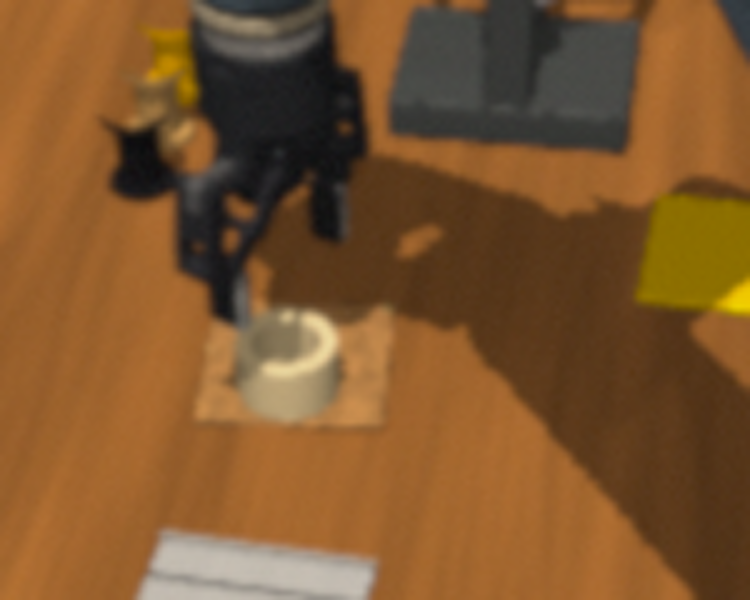

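View pics/t4.png

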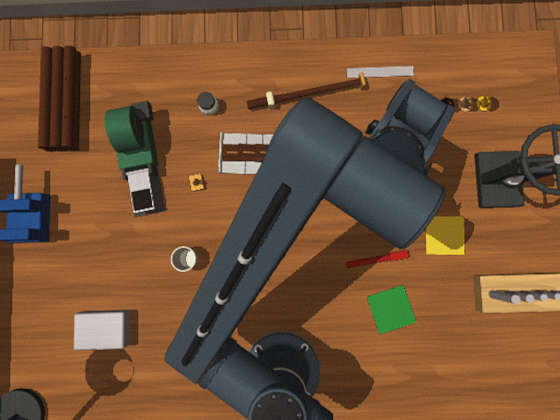

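```bash
python3 -m pendant '[{"ax":0,"ay":0,"az":0,"tx":0.5,"ty":-0.5,"tz":0.2,"fingers":0},{"ax":0,"ay":0,"az":0,"tx":1.5,"ty":-0.5,"tz":0.2,"fingers":0},{"ax":0,"ay":0,"az":0,"tx":1.5,"ty":-0.5,"tz":0.2,"fingers":0}]';python3 -c "
from h import *
go([617,-318.5,7],65)"
```

```text
time: 35.15
tool_pos: [616.1, -318.5, 55.0]
orientation: [0.347, 1.548, -0.341]
ft_force: [-0.3, -0.0, 0.5]
grip_width: 85.3
t=35.15 at [ 616.1 -318.5   55. ] q1,q6 -0.64 -1.77 w 85.3 F [-0.3 -0.   0.5]
  -> tx 4.80 ty 0.03 tz 0.10  ax -0.002 ay -0.006 az -0.003
```

```bash
python3 -m pendant '[{"ax":0,"ay":0,"az":0,"tx":2.5,"ty":0,"tz":0.1,"fingers":0},{"ax":0,"ay":0,"az":0,"tx":4.2,"ty":0,"tz":0.1,"fingers":0},{"ax":0,"ay":0,"az":0,"tx":4.7,"ty":0,"tz":0.1,"fingers":0},{"ax":0,"ay":0,"az":0,"tx":4.7,"ty":0,"tz":0.1,"fingers":0}]';python3 -c "
from h import *
go([617,-318.5,7],65)"; python3 -m pendant '[{"ax":0,"ay":0,"az":0,"tx":0,"ty":0,"tz":0,"fingers":1},{"ax":0,"ay":0,"az":0,"tx":0,"ty":0,"tz":0,"fingers":1},{"ax":0,"ay":0,"az":0,"tx":0,"ty":0,"tz":0,"fingers":1},{"ax":0,"ay":0,"az":0,"tx":0,"ty":0,"tz":0,"fingers":1},{"ax":0,"ay":0,"az":0,"tx":0,"ty":0,"tz":0,"fingers":1}]';python3 -c "
from h import *
go([620.5,-340.5,27],65)"
```

```text
time: 35.65
tool_pos: [617.9, -319.2, 9.2]
orientation: [0.346, 1.546, -0.341]
ft_force: [-0.4, -0.3, 0.2]
grip_width: 85.4
t=35.65 at [ 617.9 -319.2    9.2] q1,q6 -0.64 -1.77 w 85.4 F [-0.4 -0.3  0.2]
  -> tx 0.22 ty 0.02 tz -0.11  ax -0.002 ay -0.003 az -0.002
time: 36.28
tool_pos: [619.0, -320.0, 11.2]
orientation: [0.345, 1.543, -0.342]
ft_force: [-0.3, -0.0, 5.7]
grip_width: 58.5
t=36.27 at [ 619.  -320.    11.2] q1,q6 -0.64 -1.77 w 58.5 F [-0.3 -0.   5.7]
  -> tx -1.59 ty -1.79 tz 1.00  ax -0.002 ay 0.000 az -0.002
```

Gripped with the TCP at z 11.2. I lift 15 mm, shift 20 mm and lower.

```bash
python3 -m pendant '[{"ax":0,"ay":0,"az":0,"tx":-1.5,"ty":0,"tz":0,"fingers":1},{"ax":0,"ay":0,"az":0,"tx":-1.5,"ty":-1.8,"tz":1,"fingers":1},{"ax":0,"ay":0,"az":0,"tx":-1.5,"ty":-1.8,"tz":1,"fingers":1}]';python3 -m pendant '[{"ax":0,"ay":0,"az":0,"tx":0,"ty":0,"tz":0,"fingers":1},{"ax":0,"ay":0,"az":0,"tx":0,"ty":0,"tz":0,"fingers":1}]';python3 -c "
from h import *
go([620.5,-340.5,11.7],65)"
```

```text
time: 36.65
tool_pos: [619.9, -342.8, 24.9]
orientation: [0.346, 1.543, -0.344]
ft_force: [0.9, -0.1, -0.3]
grip_width: 58.7
time: 36.9
tool_pos: [618.9, -339.4, 23.9]
orientation: [0.346, 1.547, -0.341]
ft_force: [-0.2, -0.2, -0.0]
grip_width: 58.5
t=36.90 at [ 618.9 -339.4   23.9] q1,q6 -0.66 -1.79 w 58.5 F [-0.2 -0.2 -0. ]
  -> tx 1.22 ty -0.03 tz 0.19  ax -0.002 ay -0.004 az -0.003
```

```bash
python3 -m pendant '[{"ax":0,"ay":0,"az":0,"tx":0.7,"ty":0,"tz":0.2,"fingers":1},{"ax":0,"ay":0,"az":0,"tx":1.1,"ty":0,"tz":0.2,"fingers":1},{"ax":0,"ay":0,"az":0,"tx":1.25,"ty":0,"tz":0.2,"fingers":1},{"ax":0,"ay":0,"az":0,"tx":1.25,"ty":0,"tz":0.2,"fingers":1}]';python3 -m pendant '[{"ax":0,"ay":0,"az":0,"tx":0,"ty":0,"tz":0,"fingers":0},{"ax":0,"ay":0,"az":0,"tx":0,"ty":0,"tz":0,"fingers":0},{"ax":0,"ay":0,"az":0,"tx":0,"ty":0,"tz":0,"fingers":0},{"ax":0,"ay":0,"az":0,"tx":-5,"ty":0,"tz":0,"fingers":0},{"ax":0,"ay":0,"az":0,"tx":-11,"ty":0,"tz":0,"fingers":0}]';python3 -c "
from h import *
go([620.5,-340.5,7],65)
crop(cam('side'),180,70,330,190,5,'pics/s23c.png')"
```

```text
time: 37.4
tool_pos: [621.2, -340.6, 11.8]
orientation: [0.346, 1.546, -0.341]
ft_force: [0.2, 0.3, -0.5]
grip_width: 58.3
time: 38.02
tool_pos: [620.4, -340.3, 121.3]
orientation: [0.347, 1.549, -0.34]
ft_force: [1.7, -1.2, 0.4]
grip_width: 85.4
t=38.02 at [ 620.4 -340.3  121.3] q1,q6 -0.66 -1.79 w 85.4 F [ 1.7 -1.2  0.4]
  -> tx 11.43 ty -0.04 tz 0.10  ax -0.002 ay -0.007 az -0.003
```

View pics/s23c.png

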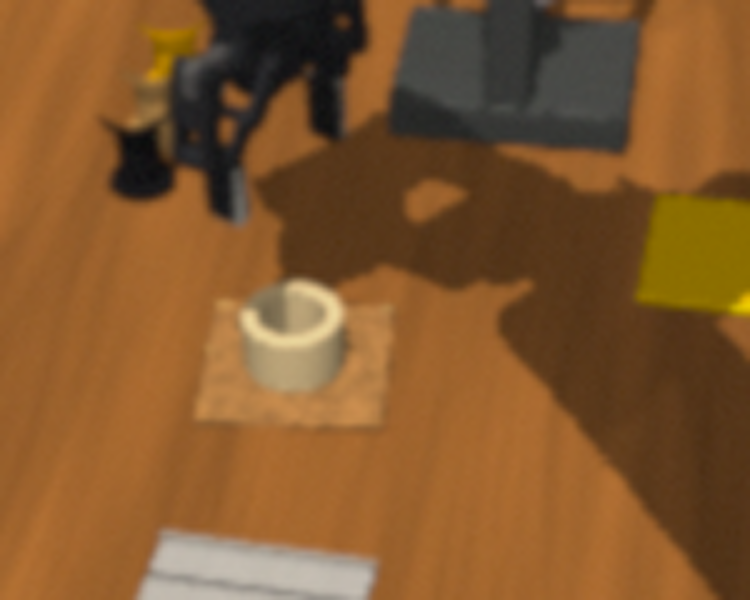

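The ferrule stands centred on the mat at (239,137). Next I locate the treadle pad.

Run:
```python
from h import *
t=cv2.imread('pics/top0.png');s=cv2.imread('pics/side0.png')
crop(t,95,90,175,225,4,'pics/pt.png');crop(s,80,340,270,420,4,'pics/ps.png')
g=t.astype(int).sum(2)
m=(g<110).astype(np.uint8);m[:172]=0;m[215:]=0;m[:,:125]=0;m[:,160:]=0
c=max(cv2.findContours(m,cv2.RETR_EXTERNAL,cv2.CHAIN_APPROX_NONE)[0],key=cv2.contourArea)
r=cv2.minAreaRect(np.array([ray('top',p[0],52)[:2] for p in c],np.float32));print(cv2.boundingRect(c),r)
m=(s.astype(int).sum(2)<110).astype(np.uint8);m[:360]=0;m[402:]=0;m[:,:218]=0;m[:,258:]=0
c=max(cv2.findContours(m,cv2.RETR_EXTERNAL,cv2.CHAIN_APPROX_NONE)[0],key=cv2.contourArea)
r=cv2.minAreaRect(np.array([ray('side',p[0],52)[:2] for p in c],np.float32));print(cv2.boundingRect(c),r)
```

```text
(132, 189, 20, 21) ((491.5033874511719, 378.8660888671875), (52.088951110839844, 49.76985168457031), 9.891112327575684)
(224, 371, 28, 28) ((490.6664733886719, 382.0592041015625), (48.323829650878906, 48.06914520263672), 8.964767456054688)
```

View pics/pt.png

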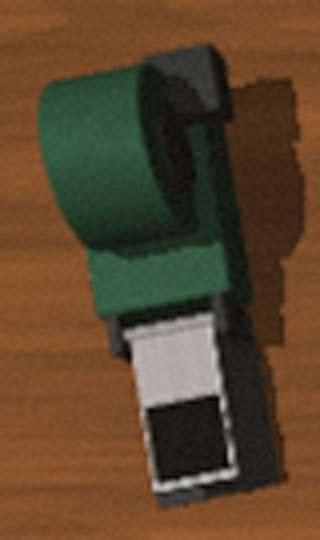

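View pics/ps.png

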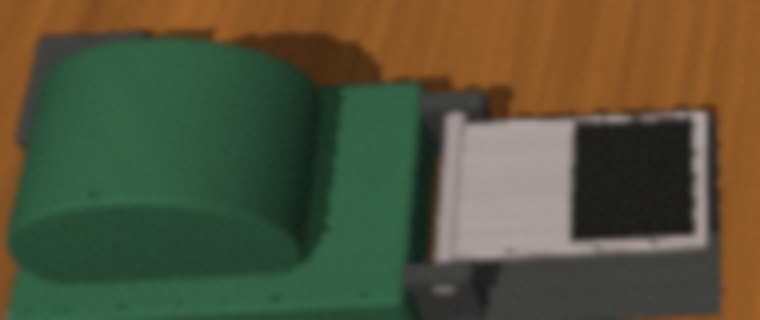

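```bash
python3 -c "
from h import *
go([487,379,121],65)"; python3 -m pendant '[{"ax":0,"ay":0,"az":0,"tx":-4,"ty":0,"tz":0,"fingers":1}]';python3 -c "
from h import *
go([487,379,121],65)"
```

```text
t=38.08 at [ 625.4 -343.9  132.5] q1,q6 -0.66 -1.79 w 85.4 F [ 2.3 -1.   6. ]
  -> tx 0.60 ty 59.61 tz -43.18  ax -0.001 ay 0.011 az 0.001
time: 38.2
tool_pos: [620.8, -340.7, 162.5]
orientation: [0.346, 1.547, -0.341]
ft_force: [-0.0, 0.1, -0.5]
grip_width: 69.7
t=38.20 at [ 620.8 -340.7  162.5] q1,q6 -0.66 -1.79 w 69.7 F [-0.   0.1 -0.5]
  -> tx 4.46 ty 59.50 tz -42.63  ax -0.002 ay -0.004 az -0.002
```

```bash
python3 -m pendant '[{"ax":0,"ay":0,"az":0,"tx":4,"ty":59.5,"tz":-42.6,"fingers":1},{"ax":0,"ay":0,"az":0,"tx":4,"ty":59.5,"tz":-42.6,"fingers":1},{"ax":0,"ay":0,"az":0,"tx":4,"ty":59.5,"tz":-42.6,"fingers":1},{"ax":0,"ay":0,"az":0,"tx":4,"ty":59.5,"tz":-42.6,"fingers":1},{"ax":0,"ay":0,"az":0,"tx":4,"ty":59.5,"tz":-42.6,"fingers":1}]';python3 -c "
from h import *
go([487,379,121],65)"
```

```text
time: 38.83
tool_pos: [564.2, -32.6, 146.2]
orientation: [0.346, 1.544, -0.342]
ft_force: [0.5, 0.0, 0.6]
grip_width: -0.0
t=38.83 at [564.2 -32.6 146.2] q1,q6 -0.26 -1.39 w -0.0 F [0.5 0.  0.6]
  -> tx 2.64 ty 33.98 tz -24.46  ax -0.002 ay -0.001 az -0.002
```

```bash
python3 -m pendant '[{"ax":0,"ay":0,"az":0,"tx":2.6,"ty":34,"tz":-24.5,"fingers":1},{"ax":0,"ay":0,"az":0,"tx":2.6,"ty":34,"tz":-24.5,"fingers":1},{"ax":0,"ay":0,"az":0,"tx":2.6,"ty":34,"tz":-24.5,"fingers":1},{"ax":0,"ay":0,"az":0,"tx":2.6,"ty":34,"tz":-24.5,"fingers":1},{"ax":0,"ay":0,"az":0,"tx":2.6,"ty":34,"tz":-24.5,"fingers":1}]';python3 -c "
from h import *
go([487,379,100],65)"
```

```text
time: 39.45
tool_pos: [506.5, 274.3, 127.8]
orientation: [0.346, 1.544, -0.341]
ft_force: [1.2, 0.2, 0.5]
grip_width: 0.1
t=39.45 at [506.5 274.3 127.8] q1,q6 0.30 -0.83 w 0.1 F [1.2 0.2 0.5]
  -> tx 2.81 ty 8.65 tz -6.20  ax -0.002 ay -0.001 az -0.003
```

```bash
python3 -m pendant '[{"ax":0,"ay":0,"az":0,"tx":1,"ty":8.6,"tz":-6.2,"fingers":1},{"ax":0,"ay":0,"az":0,"tx":2.8,"ty":8.6,"tz":-6.2,"fingers":1},{"ax":0,"ay":0,"az":0,"tx":2.8,"ty":8.6,"tz":-6.2,"fingers":1},{"ax":0,"ay":0,"az":0,"tx":2.8,"ty":8.6,"tz":-6.2,"fingers":1}]';python3 -c "
from h import *
go([487,379,60],65);t=cam('top');cv2.imwrite('pics/t5.png',t);crop(cam('side'),130,150,320,310,4,'pics/s24c.png')
s=cam('side');crop(s,80,260,280,420,4,'pics/s25c.png');crop(t,200,120,420,190,3.6,'pics/t5c.png');ferr(t)
try: fan(t,10)
except Exception as e: print(e)"
```

```text
time: 39.95
tool_pos: [486.9, 376.2, 99.9]
orientation: [0.345, 1.545, -0.341]
ft_force: [-0.3, -0.5, 0.3]
grip_width: -0.1
t=39.95 at [486.9 376.2  99.9] q1,q6 0.48 -0.66 w -0.1 F [-0.3 -0.5  0.3]
  -> tx 3.99 ty 0.25 tz -0.10  ax -0.001 ay -0.002 az -0.002
ferrule ((618.5118408203125, -343.607666015625), 30.44475555419922)
fan tray x 2.4 y 33.9 ang -0.0 size 265 54
```

View pics/s25c.png

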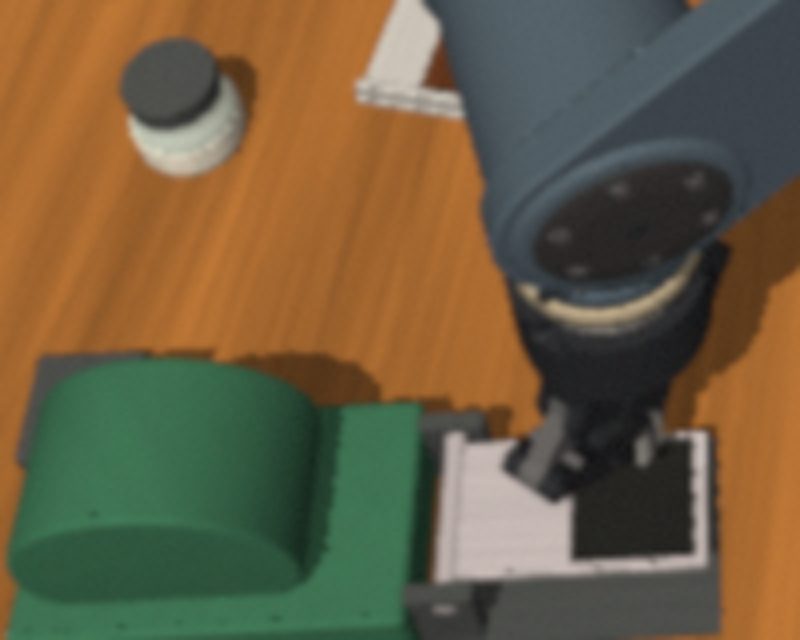

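View pics/t5c.png

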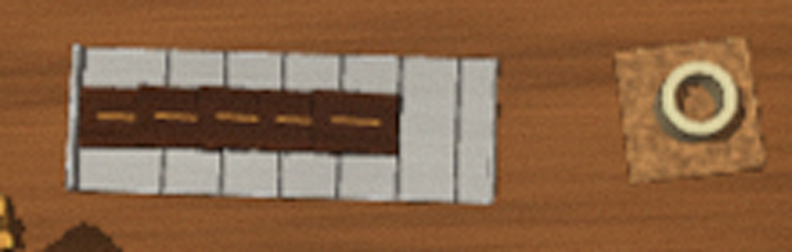

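The fan reads correctly in the top view: 265 mm long, centred at tray y 33.9, with its end on line 4. The ferrule is about 4 mm from the mat centre. Now I press the treadle.

```bash
python3 -m pendant '[{"ax":0,"ay":0,"az":0,"tx":2,"ty":0.3,"tz":-0.1,"fingers":1},{"ax":0,"ay":0,"az":0,"tx":4.2,"ty":0.3,"tz":-0.1,"fingers":1},{"ax":0,"ay":0,"az":0,"tx":4.2,"ty":0.3,"tz":-0.1,"fingers":1}]';python3 -m pendant '[{"ax":0,"ay":0,"az":0,"tx":0.8,"ty":0,"tz":0,"fingers":1},{"ax":0,"ay":0,"az":0,"tx":1.6,"ty":0,"tz":0,"fingers":1},{"ax":0,"ay":0,"az":0,"tx":1.6,"ty":0,"tz":0,"fingers":1}]'; python3 -c "
from h import *
go([487,379,26],65)"
```

```text
time: 40.48
tool_pos: [485.8, 378.3, 55.4]
orientation: [0.344, 1.549, -0.345]
ft_force: [-0.1, -0.1, -0.5]
grip_width: 0.0
time: 40.85
tool_pos: [487.8, 379.8, 42.9]
orientation: [0.346, 1.544, -0.341]
ft_force: [-2.4, -1.6, 8.4]
grip_width: 0.1
t=40.85 at [487.8 379.8  42.9] q1,q6 0.48 -0.66 w 0.1 F [-2.4 -1.6  8.4]
  -> tx 1.69 ty -0.11 tz -0.04  ax -0.002 ay -0.002 az -0.003
```

```bash
python3 -m pendant '[{"ax":0,"ay":0,"az":0,"tx":0.8,"ty":0,"tz":0,"fingers":1},{"ax":0,"ay":0,"az":0,"tx":1.5,"ty":0,"tz":0,"fingers":1},{"ax":0,"ay":0,"az":0,"tx":1.7,"ty":0,"tz":0,"fingers":1},{"ax":0,"ay":0,"az":0,"tx":1.7,"ty":0,"tz":0,"fingers":1}]'; python3 -c "
from h import *
go([487,379,26],65)"
```

```text
time: 41.35
tool_pos: [489.5, 380.2, 28.5]
orientation: [0.347, 1.541, -0.339]
ft_force: [-1.3, -4.0, 16.6]
grip_width: -0.1
t=41.35 at [489.5 380.2  28.5] q1,q6 0.48 -0.66 w -0.1 F [-1.3 -4.  16.6]
  -> tx 0.25 ty -0.22 tz -0.18  ax -0.001 ay 0.002 az -0.006
```

```bash
python3 -m pendant '[{"ax":0,"ay":0,"az":0,"tx":0.3,"ty":0,"tz":0,"fingers":1},{"ax":0,"ay":0,"az":0,"tx":0.5,"ty":0,"tz":0,"fingers":1},{"ax":0,"ay":0,"az":0,"tx":0.5,"ty":0,"tz":0,"fingers":1},{"ax":0,"ay":0,"az":0,"tx":0.5,"ty":0,"tz":0,"fingers":1},{"ax":0,"ay":0,"az":0,"tx":0.5,"ty":0,"tz":0,"fingers":1}]'; python3 -c "
from h import *
go([487,379,26],65)"
```

```text
time: 41.98
tool_pos: [489.8, 380.4, 27.5]
orientation: [0.347, 1.539, -0.338]
ft_force: [-7.2, -7.7, 39.2]
grip_width: -0.1
t=41.98 at [489.8 380.4  27.5] q1,q6 0.48 -0.66 w -0.1 F [-7.2 -7.7 39.2]
  -> tx 0.15 ty -0.25 tz -0.19  ax -0.001 ay 0.003 az -0.007
```

The force rose to 39 N while z stayed at 27.5, so it is on the stop. I release straight up.

```bash
python3 -m pendant '[{"ax":0,"ay":0,"az":0,"tx":-0.2,"ty":0,"tz":0,"fingers":1},{"ax":0,"ay":0,"az":0,"tx":-1.5,"ty":0,"tz":0,"fingers":1},{"ax":0,"ay":0,"az":0,"tx":-3,"ty":0,"tz":0,"fingers":1},{"ax":0,"ay":0,"az":0,"tx":-7,"ty":0,"tz":0,"fingers":1},{"ax":0,"ay":0,"az":0,"tx":-12,"ty":0,"tz":0,"fingers":1}]'; python3 -m pendant '[{"ax":0,"ay":0,"az":0,"tx":-4,"ty":10,"tz":15,"fingers":1},{"ax":0,"ay":0,"az":0,"tx":-4,"ty":10,"tz":-5,"fingers":1},{"ax":0,"ay":0,"az":0,"tx":-4,"ty":10,"tz":-5,"fingers":1},{"ax":0,"ay":0,"az":0,"tx":-4,"ty":10,"tz":-5,"fingers":1}]'; python3 -c "
from h import *
go([487,379,26],65);t=cam('top');cv2.imwrite('pics/t6.png',t);s=cam('side');cv2.imwrite('pics/s26.png',s);ferr(t);fan(t,10)"
```

```text
time: 42.6
tool_pos: [486.9, 379.2, 140.4]
orientation: [0.345, 1.547, -0.342]
ft_force: [0.3, 0.5, -0.2]
grip_width: -0.3
time: 43.1
tool_pos: [482.5, 495.4, 182.0]
orientation: [0.344, 1.544, -0.334]
ft_force: [1.4, -0.4, -0.2]
grip_width: 0.1
t=43.10 at [482.5 495.4 182. ] q1,q6 0.64 -0.50 w 0.1 F [ 1.4 -0.4 -0.2]
  -> tx 15.52 ty -10.48 tz 5.31  ax 0.004 ay -0.002 az -0.006
ferrule ((618.6998291015625, -343.4013366699219), 30.307079315185547)
fan tray x -67.5 y -39.7 ang 0.3 size 287 14
fan tray x 2.5 y 34.0 ang 0.2 size 266 54
fan tray x 67.4 y -89.8 ang 1.7 size 182 17
```

View pics/t6.png

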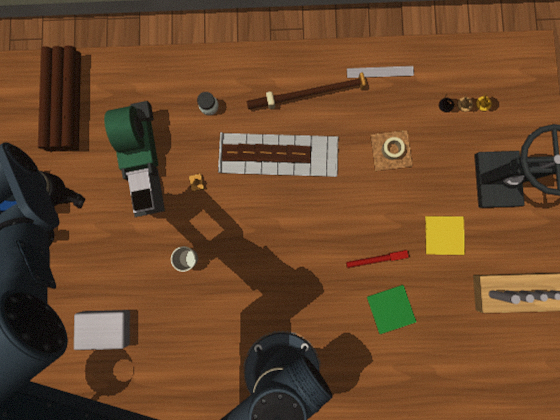

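View pics/s26.png

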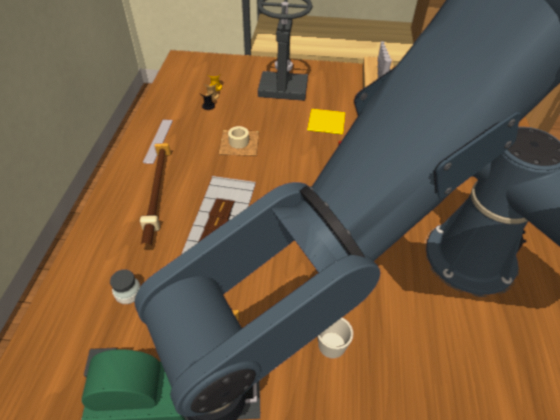

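Run:
```python
from h import *
for f in("top0","t6"):
    t=cv2.imread(f"pics/{f}.png");m=(t.astype(int).sum(2)<110).astype(np.uint8);m[:172]=0;m[215:]=0;m[:,:125]=0;m[:,160:]=0
    c=max(cv2.findContours(m,cv2.RETR_EXTERNAL,cv2.CHAIN_APPROX_NONE)[0],key=cv2.contourArea);print(f,"pad",cv2.boundingRect(c))
t=cv2.resize(t,None,fx=4,fy=4,interpolation=cv2.INTER_CUBIC).astype(int)
m=((t[:,:,2]-t[:,:,0]>55)&(t[:,:,2]>110)).astype(np.uint8);m[:145*4]=0;m[162*4:]=0;m[:,:222*4]=0;m[:,312*4:]=0
for c in cv2.findContours(m,cv2.RETR_EXTERNAL,cv2.CHAIN_APPROX_NONE)[0]:
    x,y,w,h=cv2.boundingRect(c)
    if w<20: continue
    d=ray("top",((x+w/2-1.5)/4,(y+h/2-1.5)/4),17)[:2]-TO;print("brass tray x %.1f y %.1f len px %d"%(d@TX,d@TY,w))
```

```text
top0 pad (132, 189, 20, 21)
t6 pad (132, 189, 20, 21)
brass tray x 2.1 y -62.0 len px 53
brass tray x 1.6 y -10.8 len px 37
brass tray x 2.1 y 34.6 len px 45
brass tray x 1.3 y 85.2 len px 45
brass tray x 0.2 y 133.3 len px 42
```

```bash
python3 -c "
from plant import ticket
print(ticket.hand_in())"
```

```text
the job is handed in; nothing more can be done
None
```

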